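Put the finished stones and dressing sticks away in the lapidary bench drawer

ROBOT

A 6-joint arm with a two-finger parallel gripper is mounted at the origin on the work surface. World frame = base frame: x ahead of the robot, y to its left, z up, the work surface at z = 0. Lengths are in m, angles in rad, forces in N, time in s.
With the tool pointing down it reaches from about 0.375 to 0.9 m from the base axis. Payload 3.1 kg.
Tool frame: the origin (TCP) lies midway between the tips of the shut fingers; the grasp point (between the pads) lies 19 mm behind it; z points along the fingers, y is the line along which they close (so a half turn about z gives the same grasp; the last joint's range is limited). The gripper opens to 87 mm and grips with 3 to 60 N. Pads are 19 mm wide; open, the fingers measure 117 mm over their backs; the gripper's body (75 mm by 190 mm) begins 51 mm behind the grasp point.
Start: joints at [1.113, 0.527, 1.433, -0, 1.181, -0.178], TCP at [0.173, 0.601, 0.185] pointing down, gripper open.
Joint ranges: [-3.08, 3.08], [-0.75, 2.2], [0.22, 2.44], [-1.43, 4.57], [0, 2.65], [-2.85, 2.85]. Speed limits (rad/s): [2.79, 2.79, 3.14, 3.14, 3.14, 3.14].

INTERFACE

Orientations are given as a unit quaternion [x, y, z, w].
In Python, from rig import robot gives the robot as it stands.
- The arm moves only by the shell command python3 -m jog 'ROWS' [FORCE]. ROWS is a JSON object of lists of equal length, an entry for each row: "dp": the shift along the tool's x, y, z in mm, a list of three; "delta_rot": the turn, a rotation vector about the tool's x, y, z in rad, a list of three; "gripper": the opening, from -1 (shut) to 1 (fully open). A call has 1 to 12 rows; each row is the pose to reach, as a shift and turn from the pose commanded when the call began, along the tool's axes at that moment; what a row does not reach only later rows make up. A row lasts 1/10 s, in which the tool goes at most 50 mm and 8.59 degrees, less where a joint would pass 70% of its speed; a pose out of reach is approached as far as the arm can. A call with a gripper value outside its range is refused whole. The fingers move at their own pace and stop on an object; FORCE is the grip in N (left out, the last holds). Time passes only in rows, so rows that repeat a pose let the fingers close. It gives the time, the measured TCP pose, the force, the opening and the grip force at its end, in the units of the state.
- robot.get_obs(): the state, without advancing time (a new reading comes with each control period).
- robot.camera(name): name is "scene" or "top" or "wrist"; returns the picture (480x640x3 uint8, red, green, blue); there is no depth.
- robot.camera_model(name): a dict with "fx", "fy", "cx", "cy" (pixels), "xyz" and "orientation" of the camera in the world; the wrist camera has in their place "T_tool_cam" (4x4, takes a point from camera to tool coordinates, whose origin is the TCP and whose axes are the flange's). Camera axes: x right, y down, z forward; pixel columns grow to the right and rows downward; lengths in m; the calibration is good to about 2 mm. A picture is of the moment at which its call begins: read the wrist's pose just before it. camera_model takes no time and is no camera call.
- robot.hand_in(): hands the job in; it is judged then, once.
Trained networks look in the newest picture that a camera, given by its name, has taken for a name from the list of things; names that differ only in an ending like _2 or _b are one class to them, and where a whole thing is asked for, a point or a joint stands for the part that bears it (a point fixed in the world has none). Each returns a list of dicts, best first, with "score" (0 to 1); they miss things now and then, are a little off and sometimes report something else, mostly with a low value. They report only what shows in the picture. A call takes as long as a camera call. They do not tell look-alikes from the thing itself.
- robot.search_frame(name, camera): "rect" ([left, top, right, bottom] in pixels, round what is visible of it).
The state is a dict: "time": time; "q": joint angles; "joint_velocities": joint speeds; "joint_torque": joint torques, N m; "position": TCP position; "tool_rot": TCP orientation; "ft_force": force on the tool from outside, world axes, zero at the start; "moment": the same for the moment, N m; "grip_width": finger opening in m; "grip_force": force on a finger pad.
Only numpy, scipy, OpenCV 4.12 (cv2) and the standard library are available. Lean on these libraries where they do the work, as an engineer would, in place of code of your own. Each camera call takes 0.05 s, during which the arm holds its last target. There are 200 camera calls.

TASK

First swing the bench lamp by its knob away from the drawer unit until its shade hangs centred over the grey splash pan; then pull the drawer fully open and put every polished gemstone on the bench into its left, blue-lined lane and every white dressing stick into its right, yellow-lined lane, lying below the rim. Finally push the drawer fully shut, leave the lamp over the pan, and leave everything else on the bench where it is.

Things in the scene. Friction and masses are not known exactly. Their poses are not given: they have to be found in the camera images.
- lamp (a joint): swing of the bench lamp about its upright post, rad: 0 = its arm points along the lamp base's own +y (towards the drawer unit), growing anticlockwise seen from above (towards the robot); range -0.1 to 1.75; it stays where it is left (light friction)
- lamp_knob (a point): grip point on the black vertical knob on top of the lamp's pale conical shade: knob 22 mm diameter, 45 mm tall above the shade, this point 28 mm above the shade's top and 20 mm below the knob's top, straight above the middle of the shade (shade 120 mm wide at its lower rim, 95 mm tall); 270 mm from the post's axis
- lamp_hinge (a point): on the axis of the lamp's upright post (26 mm thick, on a 130 mm round dark foot), where the arm turns about the vertical, 220 mm above the bench
- pan_centre (a point): centre of the inner floor of the grey open splash pan (200 x 160 x 40 mm, fixed to the bench) near the grinder on the robot's right
- cabinet: low green drawer unit, 260 (its x) x 270 (its y) x 76 mm, fixed; origin: centre of its underside; its front faces its own -x, towards the robot; a carton is fixed on the rear part of its top (60 mm tall, from 35 mm behind the centre backwards)
- drawer (a joint): how far the white-fronted drawer is pulled out towards the unit's -x, m: 0 = shut, 0.175 = fully open, where it stops; it stays where it is left
- drawer_handle (a point): middle of the drawer's steel bar handle: 110 mm long along the unit's y, 11 mm thick, axis 35 mm off the drawer front, about 48 mm above the bench; moves with the drawer
- stone_bay (a point): on the floor of the drawer's left lane (on the unit's +y side, blue lining), midway along the 169 mm that are uncovered when the drawer is fully open; axes parallel to the unit's; lane 116 mm wide (y), side walls and middle divider 6 mm thick and 40 mm high above this floor; moves with the drawer. The unit's top, 76 mm above the bench, covers the lane beyond the uncovered length.
- stick_bay (a point): the same point in the right lane (on the unit's -y side, yellow lining)
- stone0: polished green gemstone with rounded edges, 46 x 34 x 20 mm along its x, y, z, 80 g; origin: its centre; may be absent
- stone1: polished red-brown gemstone with rounded edges, 46 x 34 x 20 mm along its x, y, z, 80 g; origin: its centre; may be absent
- stone2: polished purple gemstone with rounded edges, 46 x 34 x 20 mm along its x, y, z, 80 g; origin: its centre; may be absent
- stick0: white square dressing stick with a grey band, 50 x 22 x 22 mm along its x, y, z, 50 g; origin: its centre; may be absent
- stick1: white square dressing stick with a grey band, 50 x 22 x 22 mm along its x, y, z, 50 g; origin: its centre; may be absent
- stick2: white square dressing stick with a grey band, 50 x 22 x 22 mm along its x, y, z, 50 g; origin: its centre; may be absent
- tape: yellow roll of tape lying flat, 66 mm across, 20 mm high; not part of the job, leave it where it is; origin: its underside's centre
- brush: hand brush lying on the bench; not part of the job, leave it where it is; origin: its underside's centre
- wax_pot: blue lidded pot, 56 mm across, 50 mm tall; not part of the job, leave it where it is; origin: its underside's centre
- jar: amber glass jar, 64 mm across, 50 mm tall; not part of the job, leave it where it is; origin: its underside's centre
- dish: white open bowl, 90 mm across, 45 mm tall; not part of the job, leave it where it is; origin: its underside's centre
- screwdriver: screwdriver lying on the bench; not part of the job, leave it where it is; origin: its underside's centre
- wheel: terracotta-coloured grinding disc lying flat, 80 mm across, 16 mm high; not part of the job, leave it where it is; origin: its underside's centre
There are look-alikes about, which are no part of the job. What is shaped like the stick1 but pink is not meant.

How it is judged:
On the way, in this order (a step that is already met when the one before it is completed fails the run):
1. the lamp hangs over the splash pan, the drawer not yet pulled open (horizontal distance between lamp_knob and pan_centre below 0.05 m and value of joint drawer below 0.08 m), for 0.2 s.
2. the drawer is pulled fully open (value of joint drawer above 0.155 m), for 0.2 s.
3. every stone lies in the blue lane and every stick in the yellow lane, let go, with the drawer still open (x of stone0 in the frame of stone_bay between -0.09 and 0.135 m and y of stone0 in the frame of stone_bay between -0.06 and 0.06 m and z of stone0 in the frame of stone_bay between 0 and 0.04 m and contact force between each of stone0, stone1, stone2, stick0, stick1, stick2 and the fingers below 0.1 N and x of stone1 in the frame of stone_bay between -0.09 and 0.135 m and y of stone1 in the frame of stone_bay between -0.06 and 0.06 m and z of stone1 in the frame of stone_bay between 0 and 0.04 m and x of stone2 in the frame of stone_bay between -0.09 and 0.135 m and y of stone2 in the frame of stone_bay between -0.06 and 0.06 m and z of stone2 in the frame of stone_bay between 0 and 0.04 m and x of stick0 in the frame of stick_bay between -0.09 and 0.135 m and y of stick0 in the frame of stick_bay between -0.06 and 0.06 m and z of stick0 in the frame of stick_bay between 0 and 0.04 m and x of stick1 in the frame of stick_bay between -0.09 and 0.135 m and y of stick1 in the frame of stick_bay between -0.06 and 0.06 m and z of stick1 in the frame of stick_bay between 0 and 0.04 m and x of stick2 in the frame of stick_bay between -0.09 and 0.135 m and y of stick2 in the frame of stick_bay between -0.06 and 0.06 m and z of stick2 in the frame of stick_bay between 0 and 0.04 m and value of joint drawer above 0.08 m), for 0.2 s.
At the end, for the whole second after the job is handed in: the drawer is shut to within 10 mm, every gemstone lies in its left (blue) lane and every dressing stick in its right (yellow) lane, their centres less than 40 mm above the lane floor, released, and the middle of the lamp's shade is within 50 mm of the point above the pan's centre (horizontal distance between lamp_knob and pan_centre below 0.05 m and value of joint drawer below 0.01 m and x of stone0 in the frame of stone_bay between -0.09 and 0.135 m and y of stone0 in the frame of stone_bay between -0.06 and 0.06 m and z of stone0 in the frame of stone_bay between 0 and 0.04 m and contact force between each of stone0, stone1, stone2, stick0, stick1, stick2 and the fingers below 0.1 N and x of stone1 in the frame of stone_bay between -0.09 and 0.135 m and y of stone1 in the frame of stone_bay between -0.06 and 0.06 m and z of stone1 in the frame of stone_bay between 0 and 0.04 m and x of stone2 in the frame of stone_bay between -0.09 and 0.135 m and y of stone2 in the frame of stone_bay between -0.06 and 0.06 m and z of stone2 in the frame of stone_bay between 0 and 0.04 m and x of stick0 in the frame of stick_bay between -0.09 and 0.135 m and y of stick0 in the frame of stick_bay between -0.06 and 0.06 m and z of stick0 in the frame of stick_bay between 0 and 0.04 m and x of stick1 in the frame of stick_bay between -0.09 and 0.135 m and y of stick1 in the frame of stick_bay between -0.06 and 0.06 m and z of stick1 in the frame of stick_bay between 0 and 0.04 m and x of stick2 in the frame of stick_bay between -0.09 and 0.135 m and y of stick2 in the frame of stick_bay between -0.06 and 0.06 m and z of stick2 in the frame of stick_bay between 0 and 0.04 m); the robot touches nothing.
It fails at once if a bystander (tape, brush, blue pot, jar, white bowl, screwdriver or grinding disc) is shoved more than 50 mm from its place (distance of any of tape, brush, wax_pot, jar, dish, screwdriver, wheel from where it was at the start of the episode above 0.05 m).
It fails at once if a piece falls off the bench (height (world z) of any of stone0, stone1, stone2, stick0, stick1, stick2 below -0.05 m).
Of stone0, stone1, stone2, stick0, stick1, stick2 only 4 to 6 are there at a start; the rules pass over those that are not, and their reading is None.
At some moment in a run one of stone0, stone1, stone2, stick0, stick1, stick2 may be knocked a few centimetres aside while the robot is not near it.
Once in a run the grip may slacken for a moment while it holds something.
It also fails if it takes over 210 s, if anything falls off the work surface, if the arm or the gripper's body presses on something with over 40 N, if the wrist force passes 120 N, or if a joint passes its speed limit or range.

## Working session

There is one attempt and no reset: what is moved stays moved. The work goes in short steps, Python scripts to look and compute and a shell command to move; the robot and the scene stay as the last step left them, time stands still between calls to the robot, and variables do not carry over. Pictures are saved under pics/ and viewed, at most 14 in all, crops included, and the job is handed in when it is done.

```bash
ls; mkdir -p pics; cat > h.py <<'E'
import numpy as np, cv2
from scipy.spatial.transform import Rotation as R
from rig import robot
def save(cam,name):
    o=robot.get_obs(); im=robot.camera(cam); cv2.imwrite(f'pics/{name}.png',im[:,:,::-1]); return o,im
def pose(cam,o=None):
    m=robot.camera_model(cam)
    if cam=='wrist':
        o=o or robot.get_obs(); T=np.eye(4); T[:3,:3]=R.from_quat(o['tool_rot']).as_matrix(); T[:3,3]=o['position']
        T=T@np.array(m['T_tool_cam'])
        return m,T[:3,:3],T[:3,3]
    return m,R.from_quat(m['orientation']).as_matrix(),np.array(m['xyz'])
def ray(cam,u,v,o=None):
    m,Rm,p=pose(cam,o); d=Rm@np.array([(u-m['cx'])/m['fx'],(v-m['cy'])/m['fy'],1]); return p,d
def atz(cam,u,v,z,o=None):
    p,d=ray(cam,u,v,o); return p+d*(z-p[2])/d[2]
def proj(cam,P,o=None):
    m,Rm,p=pose(cam,o); c=Rm.T@(np.array(P)-p); return m['fx']*c[0]/c[2]+m['cx'],m['fy']*c[1]/c[2]+m['cy']
def tri(rs):
    A=np.zeros((3,3));b=np.zeros(3)
    for p,d in rs:
        d=d/np.linalg.norm(d);M=np.eye(3)-np.outer(d,d);A+=M;b+=M@p
    return np.linalg.solve(A,b)
E
python3 - <<'E'
from h import *
for c in('scene','top'): save(c,c+'0'); m,Rm,p=pose(c); print(c,m['fx'],p,Rm.round(2).tolist())
o=robot.get_obs(); print(o['time'],o['position'],R.from_quat(o['tool_rot']).as_matrix().round(3).tolist(),o['grip_width'])
print(robot.camera_model('wrist'))
E
```

```text
pics
scene 505.5220124535113 [ 0.99687266 -0.58286774  1.09661144] [[0.81, 0.44, -0.39], [0.59, -0.61, 0.53], [-0.01, -0.66, -0.75]]
top 443.63914690357194 [0.40568468 0.06432637 1.19488817] [[-0.02, -0.99, 0.12], [-1.0, 0.02, 0.0], [-0.01, -0.12, -0.99]]
0.1 [0.17224639 0.60003758 0.18458217] [[-0.961, 0.276, -0.001], [0.276, 0.961, -0.002], [0.0, -0.002, -1.0]] 0.0871002936842675
{'fx': 362.56630072424474, 'fy': 362.56630072424474, 'cx': 317.99752019679966, 'cy': 247.38167493897484, 'T_tool_cam': array([[ 4.07727672e-04, -9.59759811e-01, -2.80821898e-01,
         7.74825947e-02],
       [ 9.99999801e-01,  2.56066986e-04,  5.76752705e-04,
        -7.31840754e-04],
       [-4.81634850e-04, -2.80822077e-01,  9.59759725e-01,
        -2.00504895e-01],
       [ 0.00000000e+00,  0.00000000e+00,  0.00000000e+00,
         1.00000000e+00]])}
```

View pics/scene0.png

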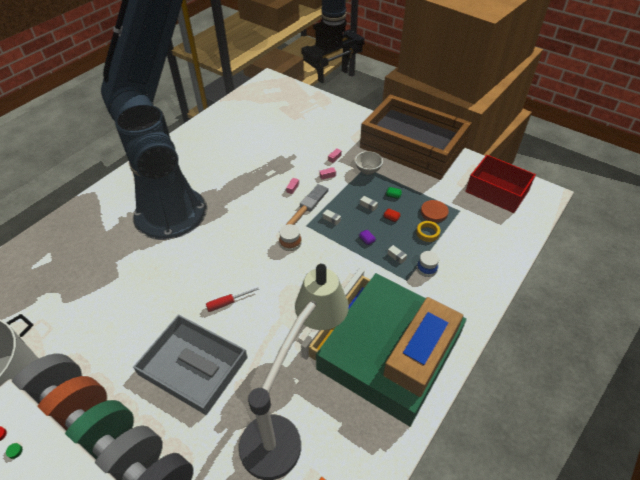

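View pics/top0.png

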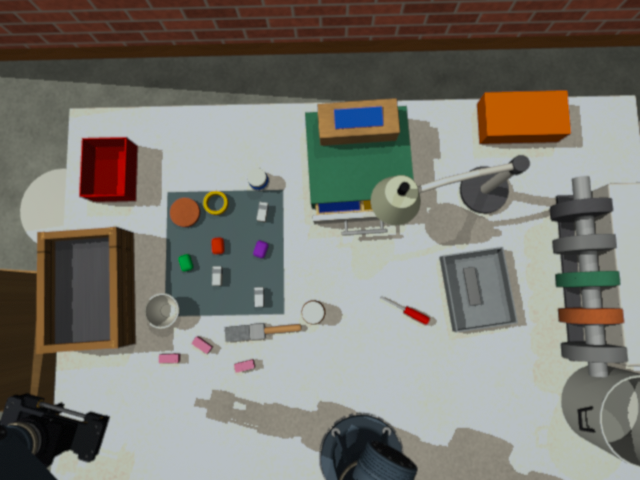

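```bash
python3 - <<'E'
from h import *
for c in('scene','top'):
    save(c,c+'1')
    for n in 'lamp_knob lamp_hinge cabinet drawer_handle stone0 stone1 stone2 stick0 tape brush wax_pot jar dish screwdriver wheel pan_centre'.split():
        try: print(c,n,[(np.round(d['rect']).astype(int).tolist(),round(d['score'],2)) for d in robot.search_frame(n,c)])
        except Exception as e: print(n,e)
E
```

```text
scene lamp_knob [([249, 267, 349, 417], 0.97)]
scene lamp_hinge [([239, 264, 348, 480], 0.72), ([359, 231, 374, 247], 0.39), ([250, 266, 351, 418], 0.32)]
scene cabinet [([300, 270, 466, 426], 0.92), ([387, 186, 400, 199], 0.63), ([418, 219, 440, 244], 0.51)]
scene drawer_handle [([300, 269, 368, 359], 0.81)]
scene stone0 [([362, 229, 375, 245], 0.61), ([384, 211, 401, 225], 0.59)]
scene stone1 [([362, 229, 375, 245], 0.61), ([384, 211, 401, 225], 0.59)]
scene stone2 [([362, 229, 375, 245], 0.61), ([384, 211, 401, 225], 0.59)]
scene stick0 [([300, 270, 370, 359], 0.74), ([362, 197, 378, 208], 0.71), ([289, 179, 299, 192], 0.64), ([386, 246, 410, 264], 0.59), ([326, 212, 339, 228], 0.52), ([321, 168, 337, 181], 0.49), ([325, 149, 344, 166], 0.47)]
scene tape [([416, 222, 441, 245], 0.65)]
scene brush [([292, 186, 328, 222], 0.62)]
scene wax_pot [([303, 271, 369, 357], 0.5)]
scene jar [([278, 224, 302, 250], 0.87)]
scene dish [([357, 151, 384, 174], 0.71)]
scene screwdriver [([206, 290, 257, 310], 0.59), ([248, 266, 348, 416], 0.16)]
scene wheel [([420, 201, 448, 223], 0.72)]
scene pan
[... 477 characters left out ...]
255, 194, 269], 0.75), ([254, 239, 269, 262], 0.65), ([211, 241, 225, 254], 0.55)]
top stick0 [([236, 356, 257, 371], 0.73), ([252, 286, 264, 308], 0.69), ([210, 264, 223, 288], 0.59), ([255, 200, 272, 219], 0.56), ([192, 337, 213, 355], 0.56), ([160, 352, 184, 362], 0.45)]
top tape [([201, 191, 229, 214], 0.84)]
top brush [([221, 323, 302, 343], 0.6)]
top wax_pot [([248, 164, 270, 194], 0.73)]
top jar [([302, 300, 324, 324], 0.71)]
top dish [([146, 295, 177, 331], 0.64), ([212, 238, 220, 254], 0.54)]
top screwdriver [([392, 304, 431, 326], 0.54)]
top wheel [([171, 200, 203, 229], 0.97), ([179, 255, 195, 270], 0.52)]
top pan_centre [([442, 245, 516, 334], 0.84), ([212, 268, 223, 289], 0.75)]
```

Six pieces are out: green (185,262), red (217,246) and purple (261,249) stones in the top view, and white sticks at (262,212), (216,276), (259,297). The pink ones are look-alikes. The lamp knob is at (403,188) top / (321,274) scene, and the pan at about (479,289) top.

```bash
python3 - <<'E'
from h import *
def T(s,t): P=tri([ray('scene',*s),ray('top',*t)]); print(P.round(3), np.round(proj('scene',P),0),np.round(proj('top',P),0)); return P
print('knobtop');k=T((321,266),(405,186))
print('hingetop');h=T((260,397),(519,164))
print('shade-rim mid t, z .2',atz('top',396,204,.2))
print('foot',atz('top',485,190,.01),atz('scene',270,447,.01))
for nm,ts,ss in(('pan rim corners',[(441,256),(502,248),(518,325),(454,333)],[(180,318),(135,364),(207,409),(246,353)]),):
    t=np.array([atz('top',*u,.04) for u in ts]);print(nm,t.round(3).tolist(),t.mean(0))
    s=np.array([atz('scene',*u,.04) for u in ss]);print(s.round(3).tolist(),s.mean(0))
print('cab top corners',[atz('top',*u,.076).round(3).tolist() for u in((305,112),(408,106),(414,200),(311,206))])
print('handle',[atz('top',*u,.05).round(3).tolist() for u in((343,235),(400,230))])
print('front',[atz('top',*u,.07).round(3).tolist() for u in((314,221),(376,217))])
for n,u in dict(green=(185,262),red=(217,246),purple=(261,249),s0=(262,212),s1=(216,276),s2=(259,297)).items(): print(n,atz('top',*u,.02).round(3))
E
python3 - <<'E'
import cv2
a=cv2.imread('pics/top0.png');b=cv2.imread('pics/scene0.png')
A=cv2.resize(a[140:340,300:540],None,fx=2.5,fy=2.5,interpolation=2)
cv2.imwrite('pics/c1.png',A)
E
```

```text
knobtop
[ 0.631 -0.09   0.304] [321. 266.] [405. 186.]
hingetop
[ 0.689 -0.351  0.248] [259. 397.] [519. 164.]
shade-rim mid t, z .2 [ 0.61469401 -0.08595939  0.2       ]
foot [ 0.68806106 -0.35834682  0.01      ] [ 0.69126549 -0.35462017  0.01      ]
pan rim corners [[0.508, -0.222, 0.04], [0.525, -0.382, 0.04], [0.326, -0.41, 0.04], [0.309, -0.245, 0.04]] [ 0.41712372 -0.3148119   0.04      ]
[[0.326, -0.255, 0.04], [0.333, -0.401, 0.04], [0.54, -0.379, 0.04], [0.519, -0.231, 0.04]] [ 0.42933044 -0.31656897  0.04      ]
cab top corners [[0.893, 0.125, 0.076], [0.903, -0.146, 0.076], [0.65, -0.151, 0.076], [0.64, 0.114, 0.076]]
handle [[0.567, 0.032, 0.05], [0.577, -0.116, 0.05]]
front [[0.602, 0.107, 0.07], [0.609, -0.053, 0.07]]
green [0.508 0.454 0.02 ]
red [0.549 0.369 0.02 ]
purple [0.538 0.251 0.02 ]
s0 [0.639 0.248 0.02 ]
s1 [0.469 0.371 0.02 ]
s2 [0.411 0.257 0.02 ]
```

View pics/c1.png

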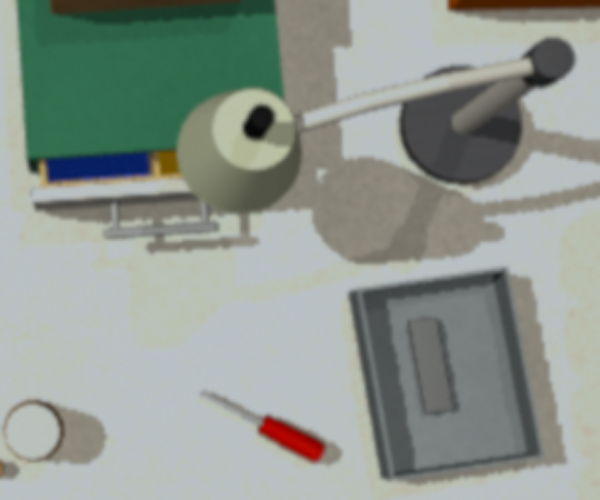

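The drawer stands about 40 mm open. The knob is near (0.631,-0.090) with its top at z≈0.304, the hinge near (0.69,-0.354), and the pan centre near (0.422,-0.316), which puts the target radius at 0.270 as expected. Moving now.

```bash
python3 -m jog '{"dp":[[0,0,-50],[0,0,-100],[0,0,-150],[-316,-268,-174],[-316,-268,-174],[-316,-268,-174],[-316,-268,-174],[-316,-268,-174],[-316,-268,-174],[-316,-268,-174],[-316,-268,-174],[-316,-268,-174]],"delta_rot":[[0,0,0],[0,0,0],[0,0,0],[0,0,-0.14],[0,0,-0.28],[0,0,-0.28],[0,0,-0.28],[0,0,-0.28],[0,0,-0.28],[0,0,-0.28],[0,0,-0.28],[0,0,-0.28]],"gripper":[1,1,1,1,1,1,1,1,1,1,1,1]}'; python3 - <<'E'
from h import *
o=robot.get_obs(); print(R.from_quat(o['tool_rot']).as_matrix().round(3).tolist(),o['q'])
E
```

```text
time: 3.0
position: [0.4048, 0.2522, 0.3599]
tool_rot: [0.002, 1.0, -0.001, 0.001]
ft_force: [-1.3, 0.3, -0.2]
grip_width: 0.087
grip_force: 0.0
[[-1.0, 0.005, 0.002], [0.005, 1.0, -0.001], [-0.002, -0.001, -1.0]] [ 0.32379704  0.14577869  1.52718452 -0.0018817   1.46703835 -1.24208114]
```

```bash
python3 -m jog '{"dp":[[-195,-342,-10],[-195,-342,-10],[-195,-342,-10],[-195,-342,-10],[-195,-342,-10],[-195,-342,-10],[-195,-342,-10],[-195,-342,-10],[-195,-342,-10],[-195,-342,-10]],"delta_rot":[[0,0,0],[0,0,0],[0,0,0],[0,0,0],[0,0,0],[0,0,0],[0,0,0],[0,0,0],[0,0,0],[0,0,0]],"gripper":[1,1,1,1,1,1,1,1,1,1]}'; python3 - <<'E'
from h import *
o,_=save('wrist','w1'); print(R.from_quat(o['tool_rot']).as_matrix().round(3).tolist(),o['position'].tolist() if hasattr(o['position'],'tolist') else o['position'])
print(proj('wrist',[.631,-.09,.304],o), [d for d in robot.search_frame('lamp_knob','wrist')])
E
```

```text
time: 4.0
position: [0.5972, -0.0869, 0.3687]
tool_rot: [0.001, 1.0, 0.001, -0.001]
ft_force: [-1.1, 0.7, -0.3]
grip_width: 0.0869
grip_force: 0.0
[[-1.0, 0.002, -0.002], [0.002, 1.0, 0.001], [0.002, 0.001, -1.0]] [0.5971906613679206, -0.08686469553823786, 0.368676896337768]
(np.float64(314.5382983053344), np.float64(288.7398592444566)) [{'rect': [48.9, 193.4, 365.9, 316.3], 'score': 0.82}, {'rect': [271.4, 176.1, 464.0, 395.6], 'score': 0.45}]
```

View pics/w1.png

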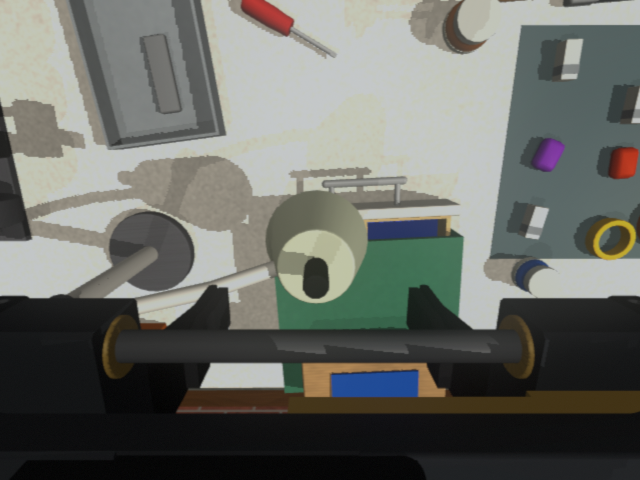

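The wrist view agrees: the knob top is at (316,288) against a predicted (315,289). Lowering over it and gripping.

```bash
python3 -m jog '{"dp":[[-34,-3,0],[-34,-3,50],[-34,-3,90],[-34,-3,99],[-34,-3,99],[-34,-3,99],[-34,-3,99],[-34,-3,99],[-34,-3,99],[-34,-3,99],[-34,-3,99]],"delta_rot":[[0,0,0],[0,0,0],[0,0,0],[0,0,0],[0,0,0],[0,0,0],[0,0,0],[0,0,0],[0,0,0],[0,0,0],[0,0,0]],"gripper":[1,1,1,1,1,-0.5,-0.5,-0.5,-0.5,-0.5,-0.5]}' 15
```

```text
time: 5.2
position: [0.6314, -0.0892, 0.2707]
tool_rot: [-0.0, 1.0, -0.0, 0.0]
ft_force: [0.3, -0.1, -0.1]
grip_width: 0.047
grip_force: 0.0
```

```bash
python3 -m jog '{"dp":[[0,0,0],[0,0,0],[0,0,0],[0,0,0],[0,0,0],[17,-4,0],[34,-10,0],[51,-17,0],[69,-25,0],[85,-34,0],[101,-45,0],[101,-45,0]],"delta_rot":[[0,0,0],[0,0,0],[0,0,0],[0,0,0],[0,0,0],[0,0,0],[0,0,0],[0,0,0],[0,0,0],[0,0,0],[0,0,0],[0,0,0]],"gripper":[-1,-1,-1,-1,-1,-1,-1,-1,-1,-1,-1,-1]}' 15
```

```text
time: 6.4
position: [0.5287, -0.1349, 0.2706]
tool_rot: [0.001, 1.0, -0.0, -0.001]
ft_force: [0.1, -0.7, -0.0]
grip_width: 0.0004
grip_force: 0.0
```

The fingers shut on nothing, so I'll look.

```bash
python3 - <<'E'
from h import *
save('scene','s2');o,im=save('wrist','w2')
a=cv2.imread('pics/s2.png')[200:480,140:480];b=cv2.imread('pics/w2.png')
cv2.imwrite('pics/c2.png',np.hstack([cv2.resize(a,(400,330)),cv2.resize(b,(400,330))]))
E
```

```text
(no output)
```

View pics/c2.png

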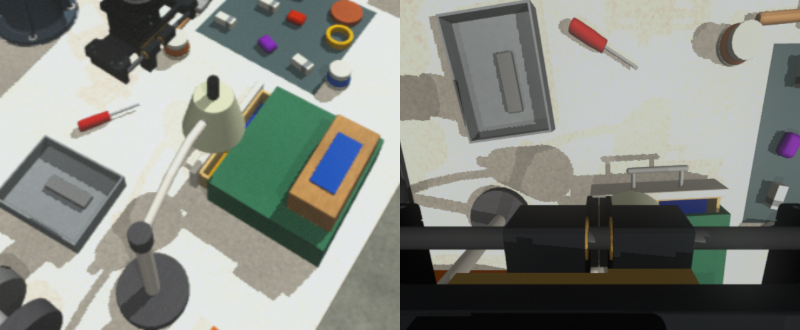

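```bash
python3 - <<'E'
from h import *
print(proj('scene',robot.get_obs()['position']),robot.get_obs()['position'],proj('top',robot.get_obs()['position']))
o={'position':[0.59719,-0.08686,0.36868],'tool_rot':R.from_matrix(np.array([[-1.0,0.002,-0.002],[0.002,1.0,0.001],[0.002,0.001,-1.0]])).as_quat()}
w=ray('wrist',316,293,o); s=ray('scene',321,270); t=ray('top',405,187)
for a in([w,s],[w,t],[s,t],[w,s,t]): print(tri(a))
E
```

```text
(np.float64(268.588382348638), np.float64(267.2683824572103)) [ 0.53072135 -0.13426683  0.27075024] (np.float64(425.37600685039064), np.float64(235.69460561679807))
[ 0.63570601 -0.09087162  0.29766909]
[ 0.62363879 -0.0875267   0.32626358]
[ 0.6316132  -0.09119323  0.29299476]
[ 0.63364229 -0.09080392  0.29644176]
```

```bash
python3 - <<'E'
from h import *
P=robot.get_obs()['position']
a=cv2.imread('pics/s2.png')
c=cv2.resize(a[195:345,200:400],(800,600),interpolation=2)
for q in [P,[.6335,-.0908,.297],[.6335,-.0908,.252]]:
    u,v=proj('scene',q); cv2.circle(c,(int((u-200)*4),int((v-195)*4)),4,(0,0,255),1)
cv2.imwrite('pics/c3.png',c)
E
```

```text
(no output)
```

View pics/c3.png

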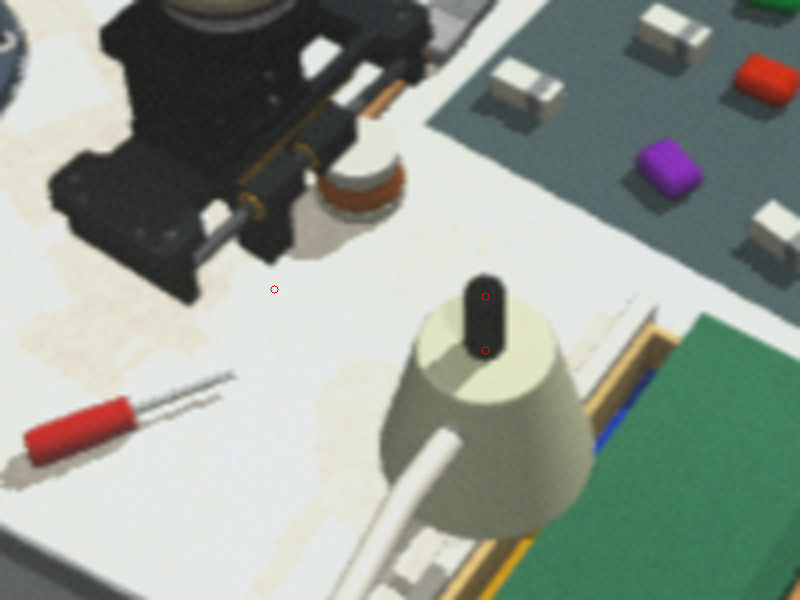

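```bash
python3 - <<'E'
from h import *
o={'position':[0.59719,-0.08686,0.36868],'tool_rot':R.from_matrix(np.array([[-1.0,0.002,-0.002],[0.002,1.0,0.001],[0.002,0.001,-1.0]])).as_quat()}
P=np.array(o['position'])
for y in(-.0435,0,.0435):print(proj('wrist',P+[0,y,0],o),proj('wrist',P+[0,y,.019],o))
a=cv2.imread('pics/scene0.png');b=cv2.imread('pics/s2.png')
for r in((slice(255,300),slice(305,340)),(slice(380,440),slice(240,280))):
    t=a[r]; S=cv2.matchTemplate(b[r[0].start-12:r[0].stop+12,r[1].start-12:r[1].stop+12],t,cv2.TM_CCOEFF_NORMED); print(cv2.minMaxLoc(S))
w=ray('wrist',316,286,o); s=ray('scene',321,266); t=ray('top',404.8,186)
for q in([w,s],[w,t],[s,t],[w,s,t]): print(tri(q))
w=cv2.imread('pics/w1.png');cv2.imwrite('pics/c4.png',np.hstack([cv2.resize(w[170:400,180:460],(420,345),interpolation=2),cv2.resize(cv2.imread('pics/w2.png')[170:400,180:460],(380,312),interpolation=2)] if 0 else [cv2.resize(w[170:400,180:460],(400,330),interpolation=2),cv2.resize(cv2.imread('pics/w2.png')[170:400,180:460],(400,330),interpolation=2)]))
E
```

```text
(np.float64(245.14653735713674), np.float64(278.3351407972091)) (np.float64(238.41102894424597), np.float64(291.02499157534265))
(np.float64(318.7720124623522), np.float64(278.18958205745156)) (np.float64(318.89132191078016), np.float64(290.8635023734969))
(np.float64(392.372217335199), np.float64(278.0440732773469)) (np.float64(399.34142103692886), np.float64(290.7020737576531))
(-0.16864316165447235, 0.9986662268638611, (0, 7), (12, 12))
(0.020049331709742546, 0.9975956678390503, (0, 20), (12, 12))
[ 0.63014561 -0.08826142  0.30158374]
[ 0.62970409 -0.08937385  0.30298569]
[ 0.6308011  -0.08931133  0.30348748]
[ 0.63026068 -0.08902036  0.30250914]
```

View pics/c4.png

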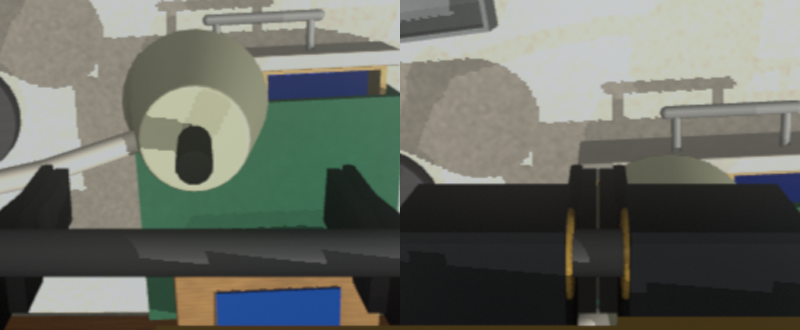

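The lamp hasn't moved at all, and the fingertips look about 20 mm higher than the reported TCP. I'll find the tip height by touching the knob top with the fingers shut.

```bash
python3 -m jog '{"dp":[[0,0,-50],[0,0,-90],[-50,20,-90],[-99,45,-90],[-99,45,-90],[-99,45,-80],[-99,45,-75],[-99,45,-70],[-99,45,-65],[-99,45,-62],[-99,45,-62]],"delta_rot":[[0,0,0],[0,0,0],[0,0,0],[0,0,0],[0,0,0],[0,0,0],[0,0,0],[0,0,0],[0,0,0],[0,0,0],[0,0,0]],"gripper":[-1,-1,-1,-1,-1,-1,-1,-1,-1,-1,-1]}' 15; python3 - <<'E'
from h import *
save('scene','s3');o,im=save('wrist','w3')
a=cv2.imread('pics/s3.png')[195:345,230:380];b=cv2.imread('pics/w3.png')[170:400,180:460]
cv2.imwrite('pics/c5.png',np.hstack([cv2.resize(a,(400,400),interpolation=2),cv2.resize(b,(400,400),interpolation=2)]))
E
```

```text
time: 7.6
position: [0.6287, -0.0895, 0.3322]
tool_rot: [0.0, 1.0, 0.0, -0.0]
ft_force: [0.4, -0.2, -0.2]
grip_width: 0.0003
grip_force: 0.0
```

View pics/c5.png

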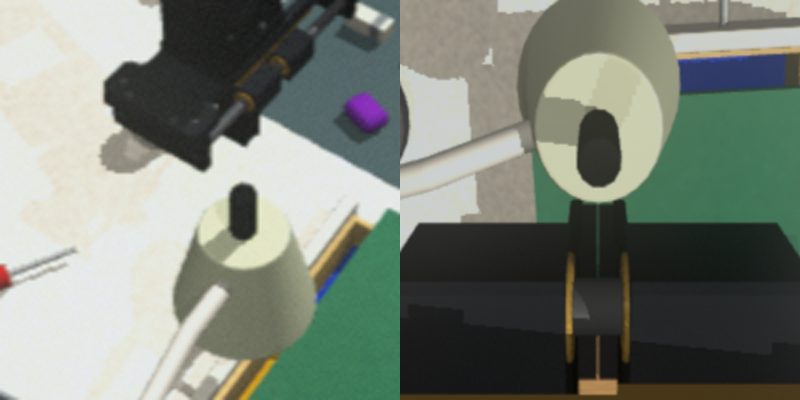

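The tips still look about 50 mm above the knob top. I'll keep lowering.

```bash
python3 -m jog '{"dp":[[-2,0,8],[-2,0,14],[-2,0,20],[-2,0,23],[-2,0,26],[-2,0,26]],"delta_rot":[[0,0,0],[0,0,0],[0,0,0],[0,0,0],[0,0,0],[0,0,0]],"gripper":[-1,-1,-1,-1,-1,-1]}' 15; python3 -m jog '{"dp":[[0,0,3],[0,0,5],[0,0,7],[0,0,7]],"delta_rot":[[0,0,0],[0,0,0],[0,0,0],[0,0,0]],"gripper":[-1,-1,-1,-1]}'
```

```text
time: 8.3
position: [0.6311, -0.089, 0.3058]
tool_rot: [-0.0, 1.0, 0.0, -0.0]
ft_force: [-0.6, 0.1, -0.4]
grip_width: 0.0004
grip_force: 0.0
time: 8.7
position: [0.6311, -0.089, 0.2991]
tool_rot: [-0.0, 1.0, 0.0, -0.0]
ft_force: [0.2, 0.9, -0.1]
grip_width: 0.0004
grip_force: 0.0
```

```bash
python3 -m jog '{"dp":[[0,0,2],[0,0,4],[0,0,6],[0,0,6]],"delta_rot":[[0,0,0],[0,0,0],[0,0,0],[0,0,0]],"gripper":[-1,-1,-1,-1]}' ; python3 -m jog '{"dp":[[0,0,2],[0,0,4],[0,0,6],[0,0,6]],"delta_rot":[[0,0,0],[0,0,0],[0,0,0],[0,0,0]],"gripper":[-1,-1,-1,-1]}';  python3 -m jog '{"dp":[[0,0,2],[0,0,4],[0,0,6],[0,0,6]],"delta_rot":[[0,0,0],[0,0,0],[0,0,0],[0,0,0]],"gripper":[-1,-1,-1,-1]}'
```

```text
time: 9.1
position: [0.6311, -0.089, 0.293]
tool_rot: [-0.0, 1.0, 0.0, -0.0]
ft_force: [-0.3, -0.0, 0.1]
grip_width: 0.0008
grip_force: 0.0
time: 9.5
position: [0.6311, -0.0891, 0.287]
tool_rot: [-0.0, 1.0, 0.0, -0.0]
ft_force: [-0.3, -0.8, 0.7]
grip_width: 0.0005
grip_force: 0.0
time: 9.9
position: [0.6311, -0.0891, 0.281]
tool_rot: [-0.0, 1.0, 0.0, -0.0]
ft_force: [0.3, 0.3, 0.2]
grip_width: 0.0006
grip_force: 0.0
```

```bash
python3 - <<'E'
from h import *
save('scene','s4');o,im=save('top','t4');save('wrist','w4')
a=cv2.imread('pics/s4.png')[195:345,230:380];b=cv2.imread('pics/w4.png')[170:400,180:460];t=cv2.imread('pics/t4.png')[130:250,340:460]
cv2.imwrite('pics/c6.png',np.hstack([cv2.resize(x,(266,266),interpolation=2) for x in(a,b,t)]))
E
```

```text
(no output)
```

View pics/c6.png

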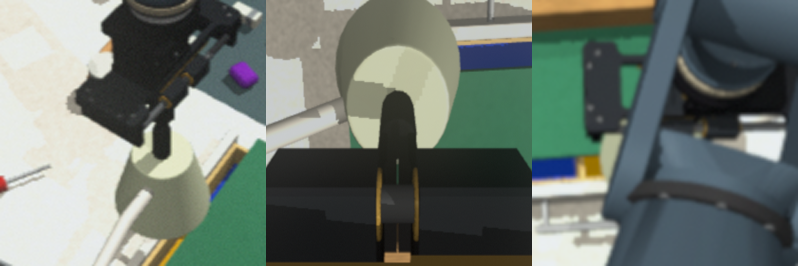

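The tips are now just above the knob, so the real tips sit well above the reported TCP. Lowering on until contact.

```bash
for i in 1 2; do :; done; python3 -m jog '{"dp":[[0,0,2],[0,0,4],[0,0,5],[0,0,5]],"delta_rot":[[0,0,0],[0,0,0],[0,0,0],[0,0,0]],"gripper":[-1,-1,-1,-1]}' ; python3 -m jog '{"dp":[[0,0,2],[0,0,4],[0,0,4],[0,0,4]],"delta_rot":[[0,0,0],[0,0,0],[0,0,0],[0,0,0]],"gripper":[-1,-1,-1,-1]}'
```

```text
time: 10.45
position: [0.6312, -0.0891, 0.2761]
tool_rot: [-0.0, 1.0, 0.0, -0.0]
ft_force: [-0.2, 0.5, 0.1]
grip_width: 0.0004
grip_force: 0.0
time: 10.85
position: [0.6313, -0.0891, 0.2723]
tool_rot: [-0.0, 1.0, 0.0, -0.0]
ft_force: [-0.4, -0.3, -0.4]
grip_width: 0.0003
grip_force: 0.0
```

```bash
python3 -m jog '{"dp":[[0,0,2],[0,0,3],[0,0,3]],"delta_rot":[[0,0,0],[0,0,0],[0,0,0]],"gripper":[-1,-1,-1]}'
```

```text
time: 11.15
position: [0.6312, -0.0891, 0.2692]
tool_rot: [-0.0, 1.0, 0.0, -0.0]
ft_force: [0.5, 0.2, 0.6]
grip_width: 0.0003
grip_force: 0.0
```

```bash
python3 -m jog '{"dp":[[0,0,2],[0,0,3],[0,0,3]],"delta_rot":[[0,0,0],[0,0,0],[0,0,0]],"gripper":[-1,-1,-1]}'|sed -n '2p;4p'; python3 -m jog '{"dp":[[0,0,2],[0,0,3],[0,0,3]],"delta_rot":[[0,0,0],[0,0,0],[0,0,0]],"gripper":[-1,-1,-1]}'|sed -n '2p;4p'
```

```text
position: [0.6312, -0.0891, 0.2662]
ft_force: [-0.6, -0.2, 0.8]
position: [0.6324, -0.089, 0.2653]
ft_force: [-0.1, -0.0, 4.7]
```

```bash
python3 -m jog '{"dp":[[0,0,2],[0,0,3],[0,0,3]],"delta_rot":[[0,0,0],[0,0,0],[0,0,0]],"gripper":[-1,-1,-1]}'|sed -n '2p;4p'
```

```text
position: [0.634, -0.0888, 0.2653]
ft_force: [-1.3, 2.5, 14.4]
```

Contact came at TCP z≈0.2655, so I'll work relative to that. Backing up, opening, and gripping about 35 mm lower.

```bash
python3 -m jog '{"dp":[[0,0,-20],[0,0,-20],[0,0,-20],[0,0,-20],[0,0,-20],[0,0,-20],[0,0,-20],[0,0,-20],[0,0,-20],[0,0,-20],[0,0,-20],[0,0,-20]],"delta_rot":[[0,0,0],[0,0,0],[0,0,0],[0,0,0],[0,0,0],[0,0,0],[0,0,0],[0,0,0],[0,0,0],[0,0,0],[0,0,0],[0,0,0]],"gripper":[0.5,0.5,0.5,0.5,0.5,0.5,0.5,0.5,0.5,0.5,0.5,0.5]}' 15; python3 - <<'E'
from h import *
save('wrist','w5'); b=cv2.imread('pics/w5.png')[170:400,180:460]; save('scene','s5'); a=cv2.imread('pics/s5.png')[215:315,270:370]
cv2.imwrite('pics/c7.png',np.hstack([cv2.resize(x,(400,400),interpolation=2) for x in(a,b)]))
E
```

```text
time: 13.25
position: [0.6313, -0.0891, 0.2805]
tool_rot: [-0.0, 1.0, -0.0, 0.0]
ft_force: [0.4, -0.8, 0.5]
grip_width: 0.0652
grip_force: 0.0
```

View pics/c7.png

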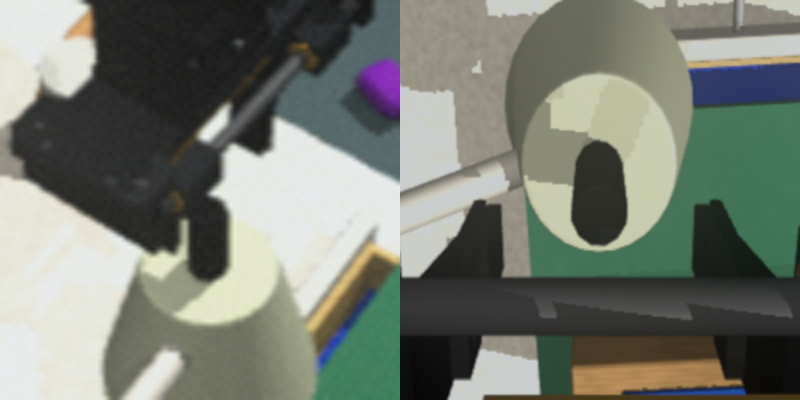

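```bash
python3 -m jog '{"dp":[[0,0,25],[0,0,40],[0,0,48],[0,0,48],[0,0,48],[0,0,48],[0,0,48],[0,0,48],[0,0,48],[0,0,48],[0,0,48],[0,0,48]],"delta_rot":[[0,0,0],[0,0,0],[0,0,0],[0,0,0],[0,0,0],[0,0,0],[0,0,0],[0,0,0],[0,0,0],[0,0,0],[0,0,0],[0,0,0]],"gripper":[0.5,0.5,0.5,-1,-1,-1,-1,-1,-1,-1,-1,-1]}' 15
```

```text
time: 14.55
position: [0.6313, -0.0886, 0.2327]
tool_rot: [-0.0, 1.0, 0.0, 0.0]
ft_force: [-0.5, 3.0, 1.7]
grip_width: 0.0214
grip_force: 15.0
```

Gripped. Now the arc.

```bash
python3 -m jog '{"dp":[[17,-4,0],[34,-10,0],[51,-17,0],[69,-25,0],[85,-34,0],[101,-45,0],[116,-57,0],[130,-70,0],[143,-84,0],[155,-98,0],[155,-98,0]],"delta_rot":[[0,0,0],[0,0,0],[0,0,0],[0,0,0],[0,0,0],[0,0,0],[0,0,0],[0,0,0],[0,0,0],[0,0,0],[0,0,0]],"gripper":[-1,-1,-1,-1,-1,-1,-1,-1,-1,-1,-1]}' 15
```

```text
time: 15.65
position: [0.4705, -0.1852, 0.2325]
tool_rot: [0.0, 1.0, 0.003, -0.005]
ft_force: [-9.2, 7.0, 10.2]
grip_width: 0.0216
grip_force: 15.0
```

```bash
python3 -m jog '{"dp":[[11,-15,0],[21,-31,0],[30,-48,0],[37,-65,0],[44,-82,0],[49,-100,0],[52,-114,0],[54,-128,0],[54,-128,0],[54,-128,0]],"delta_rot":[[0,0,0],[0,0,0],[0,0,0],[0,0,0],[0,0,0],[0,0,0],[0,0,0],[0,0,0],[0,0,0],[0,0,0]],"gripper":[-1,-1,-1,-1,-1,-1,-1,-1,-1,-1]}' 15; python3 - <<'E'
from h import *
save('scene','s6');save('top','t6')
cv2.imwrite('pics/c8.png',np.hstack([cv2.resize(cv2.imread(f'pics/{n}.png'),(400,300)) for n in('s6','t6')]))
E
```

```text
time: 16.65
position: [0.4206, -0.3161, 0.2324]
tool_rot: [0.0, 1.0, -0.0, -0.002]
ft_force: [-4.2, 0.9, 3.0]
grip_width: 0.0214
grip_force: 15.0
```

View pics/c8.png

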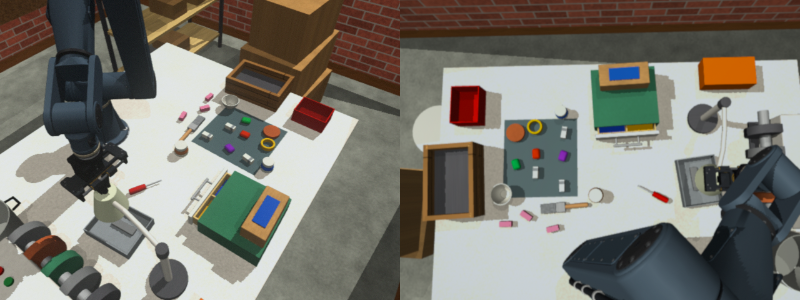

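The lamp hangs over the pan. Releasing, then a touch on clear bench to calibrate the tip height.

```bash
python3 -m jog '{"dp":[[0,0,0],[0,0,0],[0,0,0],[0,0,0],[0,0,0],[0,0,0],[0,0,0],[0,0,-30],[0,0,-70],[0,0,-110],[0,0,-110]],"delta_rot":[[0,0,0],[0,0,0],[0,0,0],[0,0,0],[0,0,0],[0,0,0],[0,0,0],[0,0,0],[0,0,0],[0,0,0],[0,0,0]],"gripper":[0.5,0.5,0.5,0.5,0.5,0.5,0.5,0.5,0.5,0.5,0.5]}' 15; python3 -m jog '{"dp":[[-60,366,0],[-60,366,0],[-60,366,0],[-60,366,0],[-60,366,0],[-60,366,0],[-60,366,0],[-60,366,0],[-60,366,50],[-60,366,100],[-60,366,150],[-60,366,200]],"delta_rot":[[0,0,0],[0,0,0],[0,0,0],[0,0,0],[0,0,0],[0,0,0],[0,0,0],[0,0,0],[0,0,0],[0,0,0],[0,0,0],[0,0,0]],"gripper":[0.5,0.5,0.5,0.5,0.5,0.5,0.5,0.5,-1,-1,-1,-1]}' ; python3 - <<'E'
from h import *
# calibration checks: cabinet top/carton corners
def T(s,t): P=tri([ray('scene',*s),ray('top',*t)]); print(P.round(4)); return P
o,im=save('top','t7');save('scene','s7')
for c in('scene','top'):
    if c=='scene': robot.camera('scene')
    else: robot.camera('top')
    for n in('wax_pot','jar','dish','tape','wheel','drawer_handle','cabinet'): print(c,n,[(d['rect'],d['score']) for d in robot.search_frame(n,c)[:1]])
E
```

```text
time: 17.85
position: [0.425, -0.318, 0.3487]
tool_rot: [-0.0, 1.0, -0.005, 0.004]
ft_force: [0.2, -0.2, 1.0]
grip_width: 0.0652
grip_force: 0.0
time: 19.05
position: [0.4819, 0.0512, 0.1406]
tool_rot: [-0.0, 1.0, -0.0, 0.0]
ft_force: [0.8, 0.4, 0.5]
grip_width: 0.0412
grip_force: 0.0
scene wax_pot [([416.6, 253.7, 438.6, 277.5], 0.74)]
scene jar [([276.7, 236.6, 303.8, 248.5], 0.58)]
scene dish [([356.6, 150.9, 384.7, 175.3], 0.9)]
scene tape [([418.5, 218.5, 438.7, 246.1], 0.88)]
scene wheel [([422.3, 198.2, 447.6, 221.5], 0.57)]
scene drawer_handle [([303.3, 271.7, 366.0, 356.9], 0.6)]
scene cabinet [([300.2, 270.1, 465.7, 427.7], 0.63)]
top wax_pot [([246.3, 168.5, 267.4, 193.8], 0.58)]
top jar []
top dish [([145.0, 295.3, 177.4, 328.5], 0.95)]
top tape [([202.3, 186.6, 227.7, 214.0], 0.88)]
top wheel [([169.0, 199.6, 200.5, 230.2], 0.79)]
top drawer_handle [([313.5, 195.5, 414.7, 235.0], 0.94)]
top cabinet [([300.2, 100.7, 415.8, 235.0], 0.58)]
```

```bash
python3 - <<'E'
from h import *
for n,s,t in(('tape',(428.6,232.3),(215,200.3)),('wheel',(435,210),(184.7,214.9)),('dish',(370.6,163),(161.2,312)),('pot',(428,265.5),(256.8,181))): print(n,tri([ray('scene',*s),ray('top',*t)]).round(4))
E
python3 -m jog '{"dp":[[0,0,40],[0,0,80],[0,0,100],[0,0,110],[0,0,120],[0,0,120]],"delta_rot":[[0,0,0],[0,0,0],[0,0,0],[0,0,0],[0,0,0],[0,0,0]],"gripper":[-1,-1,-1,-1,-1,-1]}'|sed -n '2p;4,5p'
python3 -m jog '{"dp":[[0,0,3],[0,0,6],[0,0,8],[0,0,8]],"delta_rot":[[0,0,0],[0,0,0],[0,0,0],[0,0,0]],"gripper":[-1,-1,-1,-1]}'|sed -n '2p;4,5p'
python3 -m jog '{"dp":[[0,0,3],[0,0,6],[0,0,8],[0,0,8]],"delta_rot":[[0,0,0],[0,0,0],[0,0,0],[0,0,0]],"gripper":[-1,-1,-1,-1]}'|sed -n '2p;4,5p'
```

```text
tape [0.6748 0.3773 0.0077]
wheel [0.6424 0.4657 0.0034]
dish [0.381  0.5164 0.0216]
pot [0.7289 0.2651 0.0087]
position: [0.4822, 0.0508, 0.0219]
ft_force: [-0.5, -0.2, -0.5]
grip_width: 0.0004
position: [0.4825, 0.0508, 0.0147]
ft_force: [0.2, -0.7, -0.4]
grip_width: 0.0004
position: [0.482, 0.0509, 0.0061]
ft_force: [0.9, -0.2, 0.3]
grip_width: 0.0002
```

```bash
for k in 1; do python3 -m jog '{"dp":[[0,0,2],[0,0,4],[0,0,4]],"delta_rot":[[0,0,0],[0,0,0],[0,0,0]],"gripper":[-1,-1,-1]}'|sed -n '2p;4p'; done
python3 -m jog '{"dp":[[0,0,2],[0,0,4],[0,0,4]],"delta_rot":[[0,0,0],[0,0,0],[0,0,0]],"gripper":[-1,-1,-1]}'|sed -n '2p;4p'
```

```text
position: [0.4821, 0.0509, 0.0022]
ft_force: [-0.2, 0.7, -0.1]
position: [0.4821, 0.0509, -0.0018]
ft_force: [-1.0, 0.3, 1.0]
```

```bash
python3 -m jog '{"dp":[[0,0,2],[0,0,4],[0,0,4]],"delta_rot":[[0,0,0],[0,0,0],[0,0,0]],"gripper":[-1,-1,-1]}'|sed -n '2p;4p'
python3 -m jog '{"dp":[[0,0,2],[0,0,4],[0,0,4]],"delta_rot":[[0,0,0],[0,0,0],[0,0,0]],"gripper":[-1,-1,-1]}'|sed -n '2p;4p'
```

```text
position: [0.4821, 0.0509, -0.0058]
ft_force: [-0.7, -0.3, 0.3]
position: [0.4821, 0.0509, -0.0098]
ft_force: [-0.7, 0.1, -0.5]
```

```bash
python3 -m jog '{"dp":[[0,0,2],[0,0,4],[0,0,4]],"delta_rot":[[0,0,0],[0,0,0],[0,0,0]],"gripper":[-1,-1,-1]}'|sed -n '2p;4p'
```

```text
position: [0.4821, 0.0509, -0.0138]
ft_force: [1.2, -0.0, -1.3]
```

```bash
python3 -m jog '{"dp":[[0,0,2],[0,0,4],[0,0,4]],"delta_rot":[[0,0,0],[0,0,0],[0,0,0]],"gripper":[-1,-1,-1]}'|sed -n '2p;4p'
python3 -m jog '{"dp":[[0,0,1],[0,0,3],[0,0,3]],"delta_rot":[[0,0,0],[0,0,0],[0,0,0]],"gripper":[-1,-1,-1]}'|sed -n '2p;4p'
```

```text
position: [0.4822, 0.0509, -0.0178]
ft_force: [-0.1, 0.0, 0.7]
position: [0.4821, 0.0509, -0.0208]
ft_force: [-0.1, -0.2, 0.4]
```

```bash
python3 -m jog '{"dp":[[0,0,1],[0,0,3],[0,0,3]],"delta_rot":[[0,0,0],[0,0,0],[0,0,0]],"gripper":[-1,-1,-1]}'|sed -n '2p;4p'; python3 - <<'E'
from h import *
save('scene','s8');save('wrist','w8'); a=cv2.imread('pics/s8.png'); u,v=proj('scene',[.482,.051,0.]);print(u,v)
u=int(u);v=int(v)
cv2.circle(a,(u,v),1,(0,0,255),-1)
cv2.imwrite('pics/c9.png',np.hstack([cv2.resize(a[v-60:v+40,u-50:u+50],(400,400),interpolation=2),cv2.resize(cv2.imread('pics/w8.png'),(400,400))]))
E
```

```text
position: [0.4822, 0.0509, -0.0238]
ft_force: [-0.2, -0.0, 0.4]
307.3575281720609 276.1137207103648
```

View pics/c9.png

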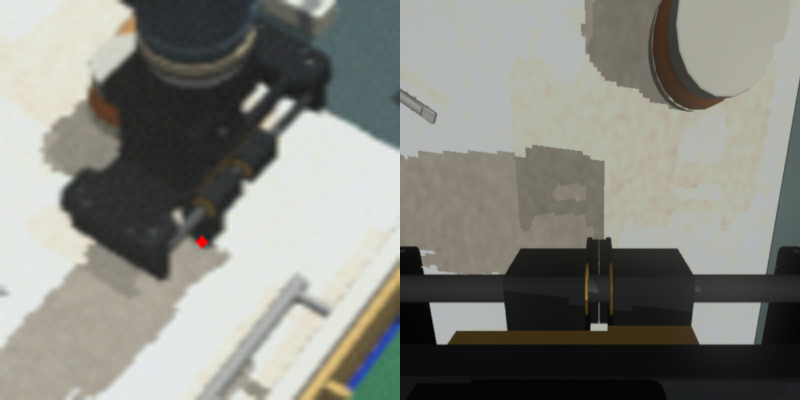

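The tips nearly touch the bench at reported z=-0.024. Continuing to contact.

```bash
python3 -m jog '{"dp":[[0,0,1],[0,0,3],[0,0,3]],"delta_rot":[[0,0,0],[0,0,0],[0,0,0]],"gripper":[-1,-1,-1]}'|sed -n '2p;4p'
python3 -m jog '{"dp":[[0,0,1],[0,0,3],[0,0,3]],"delta_rot":[[0,0,0],[0,0,0],[0,0,0]],"gripper":[-1,-1,-1]}'|sed -n '2p;4p'
```

```text
position: [0.4821, 0.0509, -0.0268]
ft_force: [0.5, 0.9, 0.2]
position: [0.4822, 0.0509, -0.0298]
ft_force: [-0.6, 0.1, -0.1]
```

```bash
python3 -m jog '{"dp":[[0,0,1],[0,0,3],[0,0,3]],"delta_rot":[[0,0,0],[0,0,0],[0,0,0]],"gripper":[-1,-1,-1]}'|sed -n '2p;4p'
```

```text
position: [0.4822, 0.0509, -0.0328]
ft_force: [0.1, -0.2, -0.1]
```

```bash
python3 -m jog '{"dp":[[0,0,1],[0,0,2],[0,0,2]],"delta_rot":[[0,0,0],[0,0,0],[0,0,0]],"gripper":[-1,-1,-1]}'|sed -n '2p;4p'
python3 -m jog '{"dp":[[0,0,1],[0,0,2],[0,0,2]],"delta_rot":[[0,0,0],[0,0,0],[0,0,0]],"gripper":[-1,-1,-1]}'|sed -n '2p;4p'
```

```text
position: [0.4823, 0.0509, -0.0347]
ft_force: [0.1, 0.7, 0.5]
position: [0.4823, 0.0508, -0.0366]
ft_force: [0.3, -0.5, -0.2]
```

```bash
python3 -m jog '{"dp":[[0,0,1],[0,0,2],[0,0,2]],"delta_rot":[[0,0,0],[0,0,0],[0,0,0]],"gripper":[-1,-1,-1]}'|sed -n '2p;4p'
```

```text
position: [0.4823, 0.0509, -0.0368]
ft_force: [-2.3, 1.5, 17.3]
```

The bench contact at -0.0366 agrees with the knob: real tips sit 37 mm above the reported TCP. Now the drawer handle, from views I already have.

```bash
python3 -m jog '{"dp":[[0,0,-40],[0,0,-90],[0,0,-130],[0,0,-130]],"delta_rot":[[0,0,0],[0,0,0],[0,0,0],[0,0,0]],"gripper":[-1,-1,-1,-1]}'|sed -n '2p;4p'
python3 - <<'E'
from h import *
o={'position':[0.59719,-0.08686,0.36868],'tool_rot':R.from_matrix(np.array([[-1.0,0.002,-0.002],[0.002,1.0,0.001],[0.002,0.001,-1.0]])).as_quat()}
print([atz('wrist',*u,.053,o).round(4) for u in((324,185),(365,183),(406,181))])
print([atz('top',*u,.053).round(4) for u in((342.8,232.8),(365,231.6),(386.8,230.4))])
print('front top edge',[atz('wrist',*u,.07,o).round(4) for u in((460,203),(400,205))])
print('unit front top edge',[atz('wrist',*u,.076,o).round(4) for u in((462,234),(370,240))])
print('tri',tri([ray('wrist',365,183,o),ray('top',365,231.6)]))
E
```

```text
position: [0.4863, 0.0505, 0.0961]
ft_force: [0.6, 0.6, 0.3]
[array([ 0.5782, -0.0784,  0.053 ]), array([ 0.5755, -0.0206,  0.053 ]), array([0.5728, 0.0371, 0.053 ])]
[array([0.5724, 0.033 , 0.053 ]), array([ 0.5743, -0.0248,  0.053 ]), array([ 0.5762, -0.0816,  0.053 ])]
front top edge [array([0.6014, 0.1098, 0.07  ]), array([0.604 , 0.0269, 0.07  ])]
unit front top edge [array([0.6441, 0.115 , 0.076 ]), array([ 0.6526, -0.0137,  0.076 ])]
tri [ 0.57254237 -0.02318551  0.07170335]
```

```bash
python3 -m jog '{"dp":[[-50,-35,0],[-108,-73,0],[-108,-73,0],[-108,-73,0],[-108,-73,40],[-108,-73,70],[-108,-73,70]],"delta_rot":[[0,0,0],[0,0,0],[0,0,0],[0,0,0],[0,0,0],[0,0,0],[0,0,0]],"gripper":[-1,-1,-1,-1,-1,-1,-1]}'|sed -n '2p;4p'
python3 -m jog '{"dp":[[0,0,5],[0,0,10],[0,0,14],[0,0,14]],"delta_rot":[[0,0,0],[0,0,0],[0,0,0],[0,0,0]],"gripper":[-1,-1,-1,-1]}'|sed -n '2p;4p'
python3 -m jog '{"dp":[[0,0,5],[0,0,10],[0,0,16],[0,0,16]],"delta_rot":[[0,0,0],[0,0,0],[0,0,0],[0,0,0]],"gripper":[-1,-1,-1,-1]}'|sed -n '2p;4p'
```

```text
position: [0.5854, -0.0209, 0.017]
ft_force: [-0.6, 0.4, 0.3]
position: [0.5904, -0.022, 0.0078]
ft_force: [0.2, 0.1, -0.3]
position: [0.5895, -0.022, -0.0095]
ft_force: [0.6, -0.3, -0.0]
```

```bash
python3 -m jog '{"dp":[[10,0,0],[22,-1,0],[36,-1,0],[50,-2,0],[64,-2,0],[78,-3,0],[92,-4,0],[106,-4,0],[115,-5,0],[120,-5,0],[120,-5,0]],"delta_rot":[[0,0,0],[0,0,0],[0,0,0],[0,0,0],[0,0,0],[0,0,0],[0,0,0],[0,0,0],[0,0,0],[0,0,0],[0,0,0]],"gripper":[-1,-1,-1,-1,-1,-1,-1,-1,-1,-1,-1]}'|sed -n '2p;4p'; python3 - <<'E'
from h import *
robot.camera('scene');print(robot.search_frame('drawer_handle','scene')[:1])
robot.camera('top');print(robot.search_frame('drawer_handle','top')[:1])
E
python3 -m jog '{"dp":[[4,0,0],[8,0,0],[12,0,0],[12,0,0]],"delta_rot":[[0,0,0],[0,0,0],[0,0,0],[0,0,0]],"gripper":[-1,-1,-1,-1]}'|sed -n '2p;4p'
```

```text
position: [0.4693, -0.027, -0.0084]
ft_force: [-0.1, 0.8, -0.4]
[{'rect': [261.3, 249.4, 370.6, 355.7], 'score': 0.59}]
[]
position: [0.4572, -0.0269, -0.0086]
ft_force: [0.9, -0.3, 1.0]
```

```bash
python3 -m jog '{"dp":[[3,0,0],[6,0,0],[9,0,0],[9,0,0]],"delta_rot":[[0,0,0],[0,0,0],[0,0,0],[0,0,0]],"gripper":[-1,-1,-1,-1]}'|sed -n '2p;4p'
python3 -m jog '{"dp":[[2,0,0],[4,0,0],[6,0,0],[6,0,0]],"delta_rot":[[0,0,0],[0,0,0],[0,0,0],[0,0,0]],"gripper":[-1,-1,-1,-1]}'|sed -n '2p;4p'
```

```text
position: [0.4484, -0.027, -0.0086]
ft_force: [-0.1, -0.8, 0.1]
position: [0.4462, -0.0275, -0.0084]
ft_force: [6.1, 3.9, -1.7]
```

```bash
python3 -m jog '{"dp":[[2,0,0],[4,0,0],[6,0,0],[6,0,0]],"delta_rot":[[0,0,0],[0,0,0],[0,0,0],[0,0,0]],"gripper":[-1,-1,-1,-1]}'|sed -n '2p;4p'
```

```text
position: [0.4464, -0.028, -0.0081]
ft_force: [15.8, 11.8, -7.1]
```

The drawer is at its stop (force rising, travel ended at 0.446). Backing off, lifting, and surveying the pieces.

```bash
python3 -m jog '{"dp":[[-16,0,0],[-16,0,0],[-16,0,-50],[-16,0,-100],[-16,0,-150],[-22,200,-308],[-22,358,-308],[-22,358,-308],[-22,358,-308],[-22,358,-308],[-22,358,-308],[-22,358,-308]],"delta_rot":[[0,0,0],[0,0,0],[0,0,0],[0,0,0],[0,0,0],[0,0,0],[0,0,0],[0,0,0],[0,0,0],[0,0,0],[0,0,0],[0,0,0]],"gripper":[-1,-1,-1,-1,-1,-1,-1,0.2,0.2,0.2,0.2,0.2]}'|sed -n '2p;4p'
python3 -m jog '{"dp":[[0,0,0],[0,0,0],[0,0,0]],"delta_rot":[[0,0,0],[0,0,0],[0,0,0]],"gripper":[0.2,0.2,0.2]}'|sed -n '2p;5p'
cat > seg.py <<'E'
from h import *
def seg(im,cam,o,roi=None,z=.02,amin=60):
    hsv=cv2.cvtColor(im,cv2.COLOR_RGB2HSV); H,S,V=[hsv[:,:,i].astype(int) for i in range(3)]
    M={'green':(H>50)&(H<75)&(S>150)&(V>60),'red':((H<6)|(H>174))&(S>150)&(V>80),'purple':(H>128)&(H<155)&(S>120),'stick':(S<40)&(V>165)}
    out=[]
    for n,m in M.items():
        k=cv2.morphologyEx(m.astype(np.uint8),cv2.MORPH_OPEN,np.ones((3,3)))
        if n=='stick': k=cv2.morphologyEx((m).astype(np.uint8),cv2.MORPH_CLOSE,np.ones((3,3)))
        nn,L,st,ce=cv2.connectedComponentsWithStats(k)
        for i in range(1,nn):
            if st[i,4]<amin or st[i,4]>6000: continue
            pts=np.argwhere(L==i)[:,::-1].astype(float)
            P=np.array([atz(cam,*p,z,o)[:2] for p in pts[::max(1,len(pts)//400)]])
            (cx,cy),(w,h),a=cv2.minAreaRect((P*1000).astype(np.float32))
            if w<h: w,h,a=h,w,a+90
            if roi and not(roi[0]<cx<roi[1] and roi[2]<cy<roi[3]): continue
            out.append((n,round(cx),round(cy),round(w),round(h),round(((a+90)%180)-90),st[i,4],ce[i].round().astype(int).tolist()))
    return out
E
cat > look.py <<'E'
from seg import *
import sys
o,im=save('wrist',sys.argv[1])
print(np.round(o['position'],4))
for r in seg(im,'wrist',o,(340,760,180,560)): print(r)
E
python3 look.py w10
```

```text
position: [0.4566, 0.2916, 0.2833]
ft_force: [1.7, -0.0, 0.4]
position: [0.4571, 0.2891, 0.282]
grip_width: 0.0505
[0.4571 0.2891 0.282 ]Traceback (most recent call last):
  File "look.py", line 5, in <module>
    for r in seg(im,'wrist',o,(340,760,180,560)): print(r)
             ~~~^^^^^^^^^^^^^^^^^^^^^^^^^^^^^^^^
  File "seg.py", line 13, in seg
    P=np.array([atz(cam,*p,z,o)[:2] for p in pts[::max(1,len(pts)//400)]])
                ~~~^^^^^^^^^^^^
  File "h.py", line 16, in atz
    p,d=ray(cam,u,v,o); return p+d*(z-p[2])/d[2]
        ~~~^^^^^^^^^^^
  File "h.py", line 14, in ray
    m,Rm,p=pose(cam,o); d=Rm@np.array([(u-m['cx'])/m['fx'],(v-m['cy'])/m['fy'],1]); return p,d
           ~~~~^^^^^^^
  File "h.py", line 7, in pose
    m=robot.camera_model(cam)
ValueError: time passes only in moves, steps and waits
```

```bash
sed -i "s/m=robot.camera_model(cam)/m=_M(cam)/" h.py; sed -i '3a import functools\n_M=functools.cache(lambda c: robot.camera_model(c))' h.py; python3 look.py w10
```

```text
[0.4574 0.2889 0.2821]
('green', 505, 455, 44, 31, 18, np.int32(723), [444, 240])
('red', 548, 370, 45, 31, 2, np.int32(703), [378, 271])
('purple', 536, 256, 45, 32, -20, np.int32(694), [295, 263])
('stick', 403, 259, 30, 22, 0, np.int32(466), [295, 161])
('stick', 433, 260, 22, 8, 90, np.int32(113), [295, 186])
('stick', 461, 372, 30, 22, 0, np.int32(409), [383, 207])
('stick', 491, 372, 21, 7, 90, np.int32(99), [382, 231])
('stick', 625, 253, 23, 17, 88, np.int32(176), [293, 323])
('stick', 720, 286, 247, 55, -90, np.int32(3632), [322, 383])
```

View pics/w10.png

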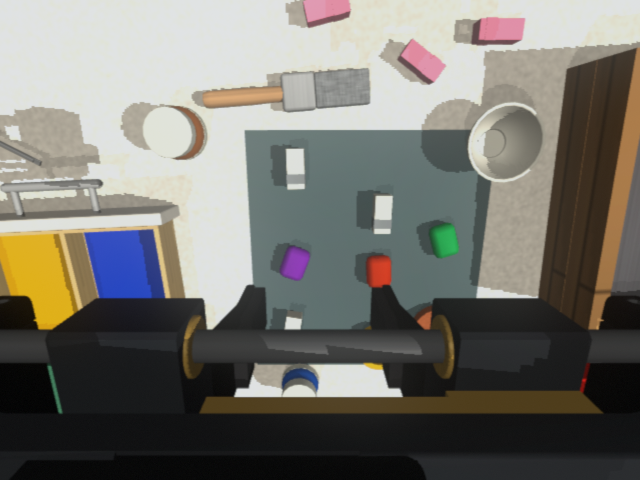

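```bash
python3 - <<'E'
from h import *
o=robot.get_obs()
f=lambda u,z:atz('wrist',*u,z,o).round(4)
print('handle',f((5,187),.053),f((102,183),.053))
print('panel top corner',f((178,208),.07),f((0,219),.07))
print('wall top inner right (155,229)',f((155,229),.05),'blue right-bottom',f((163,297),.05))
print('divider px (62..88,232) z.05',f((62,233),.05),f((88,232),.05))
o1={'position':[0.59719,-0.08686,0.36868],'tool_rot':R.from_matrix(np.array([[-1.0,0.002,-0.002],[0.002,1.0,0.001],[0.002,0.001,-1.0]])).as_quat()}
print('unit corner',atz('wrist',462,234,.076,o1))
# stick C from w1: px (535,221) and top
print('stickC w1',atz('wrist',535,221,.02,o1),'top',atz('top',262.5,211,.02),'scene',atz('scene',397,255,.02))
E
```

```text
handle [ 0.4307 -0.0809  0.053 ] [0.4262 0.0343 0.053 ]
panel top corner [0.453  0.1271 0.07  ] [ 0.4656 -0.0811  0.07  ]
wall top inner right (155,229) [0.4825 0.0882 0.05  ] blue right-bottom [0.5728 0.0871 0.05  ]
divider px (62..88,232) z.05 [ 0.4874 -0.0269  0.05  ] [0.4861 0.0053 0.05  ]
unit corner [0.64411886 0.11498925 0.076     ]
stickC w1 [0.63771767 0.24865602 0.02      ] top [0.64127352 0.2468635  0.02      ] scene [0.64683621 0.2403742  0.02      ]
```

Sticks are at about (0.412,0.259), (0.470,0.372) and (0.639,0.248); stones are green (0.505,0.455) at +18°, red (0.548,0.370) and purple (0.536,0.256) at -20°. The lanes are centred near (0.562,0.042) blue and (0.568,-0.080) yellow. First stick:

```bash
python3 -m jog '{"dp":[[45,-30,50],[45,-30,100],[45,-30,150],[45,-30,200],[45,-30,250],[45,-30,285],[45,-30,305],[45,-30,314],[45,-30,314]],"delta_rot":[[0,0,0],[0,0,0],[0,0,0],[0,0,0],[0,0,0],[0,0,0],[0,0,0],[0,0,0],[0,0,0]],"gripper":[0.2,0.2,0.2,0.2,0.2,0.2,0.2,0.2,0.2]}' 25|sed -n '2p;4p'
python3 -m jog '{"dp":[[0,0,0],[0,0,0],[0,0,0],[0,0,0],[0,0,0],[0,0,-30],[0,0,-80],[0,0,-130],[0,0,-150],[0,0,-150]],"delta_rot":[[0,0,0],[0,0,0],[0,0,0],[0,0,0],[0,0,0],[0,0,0],[0,0,0],[0,0,0],[0,0,0],[0,0,0]],"gripper":[-1,-1,-1,-1,-1,-1,-1,-1,-1,-1]}'|sed -n '2p;4,6p'
```

```text
position: [0.4131, 0.2595, -0.0315]
ft_force: [0.4, -0.2, -0.4]
position: [0.416, 0.2618, 0.1229]
ft_force: [-0.3, 0.3, -1.2]
grip_width: 0.0219
grip_force: 25.0
```

```bash
python3 -m jog '{"dp":[[-205,-338,0],[-205,-338,0],[-205,-338,0],[-205,-338,0],[-205,-338,0],[-205,-338,0],[-205,-338,0],[-205,-338,0],[-205,-338,40],[-205,-338,80],[-205,-338,110],[-205,-338,110]],"delta_rot":[[0,0,0],[0,0,0],[0,0,0],[0,0,0],[0,0,0],[0,0,0],[0,0,0],[0,0,0],[0,0,0],[0,0,0],[0,0,0],[0,0,0]],"gripper":[-1,-1,-1,-1,-1,-1,-1,-1,-1,-1,-1,-1]}'|sed -n '2p;4,6p'
```

```text
position: [0.613, -0.0758, 0.0031]
ft_force: [-0.4, -0.1, -0.4]
grip_width: 0.022
grip_force: 25.0
```

```bash
python3 -m jog '{"dp":[[0,0,8],[0,0,8],[0,0,8],[0,0,8],[0,0,8],[0,0,8],[0,0,-40],[0,0,-90],[0,0,-120],[0,0,-120]],"delta_rot":[[0,0,0],[0,0,0],[0,0,0],[0,0,0],[0,0,0],[0,0,0],[0,0,0],[0,0,0],[0,0,0],[0,0,0]],"gripper":[-1,0.1,0.1,0.1,0.1,0.1,0.1,0.1,0.1,0.1]}'|sed -n '2p;4,6p'
python3 -m jog '{"dp":[[160,400,-100],[160,400,-100],[160,400,-100],[160,400,-100],[160,400,-100],[160,400,-100],[160,400,-100],[160,400,-100],[160,400,-100],[160,400,-100],[160,400,-100]],"delta_rot":[[0,0,0],[0,0,0],[0,0,0],[0,0,0],[0,0,0],[0,0,0],[0,0,0],[0,0,0],[0,0,0],[0,0,0],[0,0,0]],"gripper":[0.2,0.2,0.2,0.2,0.2,0.2,0.2,0.2,0.2,0.2,0.2]}'|sed -n '2p;4,6p'; python3 look.py w11
```

```text
position: [0.6228, -0.0784, 0.1353]
ft_force: [0.2, -0.2, -0.2]
grip_width: 0.0481
grip_force: 0.0
position: [0.4576, 0.3231, 0.2287]
ft_force: [-0.7, -0.7, 0.2]
grip_width: 0.0524
grip_force: 0.0
[0.4576 0.3231 0.2287]
('green', 504, 455, 44, 32, 16, np.int32(920), [430, 251])
('red', 547, 370, 45, 32, 2, np.int32(872), [357, 285])
('purple', 535, 257, 44, 32, -20, np.int32(801), [264, 275])
('stick', 461, 372, 32, 22, -1, np.int32(532), [361, 215])
('stick', 492, 372, 21, 7, -90, np.int32(124), [360, 241])
('stick', 663, 248, 19, 8, 81, np.int32(75), [260, 368])
('stick', 700, 225, 30, 13, -85, np.int32(150), [245, 392])
('stick', 698, 357, 159, 16, -90, np.int32(975), [340, 392])
```

```bash
python3 -m jog '{"dp":[[-12,49,50],[-12,49,100],[-12,49,150],[-12,49,200],[-12,49,235],[-12,49,252],[-12,49,261],[-12,49,261],[-12,49,261]],"delta_rot":[[0,0,0],[0,0,0],[0,0,0],[0,0,0],[0,0,0],[0,0,0],[0,0,0],[0,0,0],[0,0,0]],"gripper":[0.2,0.2,0.2,0.2,0.2,0.2,0.2,0.2,0.2]}' 25|sed -n '2p;4p'
python3 -m jog '{"dp":[[0,0,0],[0,0,0],[0,0,0],[0,0,0],[0,0,0],[0,0,-30],[0,0,-80],[0,0,-130],[0,0,-150],[0,0,-150]],"delta_rot":[[0,0,0],[0,0,0],[0,0,0],[0,0,0],[0,0,0],[0,0,0],[0,0,0],[0,0,0],[0,0,0],[0,0,0]],"gripper":[-1,-1,-1,-1,-1,-1,-1,-1,-1,-1]}'|sed -n '2p;4,6p'
```

```text
position: [0.472, 0.3714, -0.0306]
ft_force: [-0.5, 0.4, 0.3]
position: [0.4731, 0.3733, 0.1226]
ft_force: [-0.7, -0.4, -0.8]
grip_width: 0.0217
grip_force: 25.0
```

```bash
python3 -m jog '{"dp":[[-95,-453,0],[-95,-453,0],[-95,-453,0],[-95,-453,0],[-95,-453,0],[-95,-453,0],[-95,-453,0],[-95,-453,0],[-95,-453,0],[-95,-453,0],[-95,-453,0]],"delta_rot":[[0,0,0],[0,0,0],[0,0,0],[0,0,0],[0,0,0],[0,0,0],[0,0,0],[0,0,0],[0,0,0],[0,0,0],[0,0,0]],"gripper":[-1,-1,-1,-1,-1,-1,-1,-1,-1,-1,-1]}'|sed -n '2p;4,6p'
python3 -m jog '{"dp":[[0,0,40],[0,0,80],[0,0,118],[0,0,118],[0,0,118],[0,0,118],[0,0,118],[0,0,118],[0,0,80],[0,0,40],[0,0,0],[0,0,0]],"delta_rot":[[0,0,0],[0,0,0],[0,0,0],[0,0,0],[0,0,0],[0,0,0],[0,0,0],[0,0,0],[0,0,0],[0,0,0],[0,0,0],[0,0,0]],"gripper":[-1,-1,-1,-1,0.1,0.1,0.1,0.1,0.1,0.1,0.1,0.1]}'|sed -n '2p;4,6p'
```

```text
position: [0.5652, -0.0831, 0.1169]
ft_force: [-0.5, 0.2, -0.0]
grip_width: 0.0217
grip_force: 25.0
position: [0.5704, -0.0828, 0.1252]
ft_force: [1.1, -0.3, -0.8]
grip_width: 0.0478
grip_force: 0.0
```

```bash
python3 -m jog '{"dp":[[20,100,-115],[38,330,-115],[38,330,-115],[38,330,-115],[38,330,-115],[38,330,-115],[38,330,-115],[38,330,-115],[38,330,-115],[38,330,-115],[38,330,-115]],"delta_rot":[[0,0,0],[0,0,0],[0,0,0],[0,0,0],[0,0,0],[0,0,0],[0,0,0],[0,0,0],[0,0,0],[0,0,0],[0,0,0]],"gripper":[0.2,0.2,0.2,0.2,0.2,0.2,0.2,0.2,0.2,0.2,0.2]}'|sed -n '2p;4,6p'; python3 look.py w12
```

```text
position: [0.5275, 0.2469, 0.2327]
ft_force: [-0.1, 0.5, 0.0]
grip_width: 0.0525
grip_force: 0.0
[0.5275 0.2469 0.2327]
('green', 505, 454, 44, 31, 18, np.int32(1033), [501, 192])
('red', 549, 368, 45, 31, 3, np.int32(981), [423, 229])
('purple', 537, 255, 44, 32, -20, np.int32(967), [326, 220])
('stick', 641, 250, 50, 23, -9, np.int32(633), [321, 301])
('stick', 754, 247, 224, 51, 90, np.int32(4782), [318, 381])
```

```bash
python3 -m jog '{"dp":[[-50,3,40],[-113,3,70],[-113,3,100],[-113,3,150],[-113,3,200],[-113,3,240],[-113,3,256],[-113,3,265],[-113,3,265],[-113,3,265]],"delta_rot":[[0,0,0.08],[0,0,0.15],[0,0,0.15],[0,0,0.15],[0,0,0.15],[0,0,0.15],[0,0,0.15],[0,0,0.15],[0,0,0.15],[0,0,0.15]],"gripper":[0.2,0.2,0.2,0.2,0.2,0.2,0.2,0.2,0.2,0.2]}' 25|sed -n '2p;4p'
python3 -m jog '{"dp":[[0,0,0],[0,0,0],[0,0,0],[0,0,0],[0,0,0],[0,0,-30],[0,0,-80],[0,0,-130],[0,0,-150],[0,0,-150]],"delta_rot":[[0,0,0],[0,0,0],[0,0,0],[0,0,0],[0,0,0],[0,0,0],[0,0,-0.07],[0,0,-0.15],[0,0,-0.15],[0,0,-0.15]],"gripper":[-1,-1,-1,-1,-1,-1,-1,-1,-1,-1]}'|sed -n '2,6p'
```

```text
position: [0.6428, 0.252, -0.0292]
ft_force: [0.5, 0.3, -0.4]
position: [0.6437, 0.2526, 0.1232]
tool_rot: [-0.0, 1.0, 0.001, 0.004]
ft_force: [0.6, -0.0, -1.3]
grip_width: 0.022
grip_force: 25.0
```

```bash
python3 -m jog '{"dp":[[127,-333,0],[127,-333,0],[127,-333,0],[127,-333,0],[127,-333,0],[127,-333,0],[127,-333,0],[127,-333,0],[127,-333,0],[127,-333,0]],"delta_rot":[[0,0,0],[0,0,0],[0,0,0],[0,0,0],[0,0,0],[0,0,0],[0,0,0],[0,0,0],[0,0,0],[0,0,0]],"gripper":[-1,-1,-1,-1,-1,-1,-1,-1,-1,-1]}'|sed -n '2p;4,6p'
python3 -m jog '{"dp":[[0,0,40],[0,0,80],[0,0,118],[0,0,118],[0,0,118],[0,0,118],[0,0,118],[0,0,118],[0,0,80],[0,0,40],[0,0,0],[0,0,0]],"delta_rot":[[0,0,0],[0,0,0],[0,0,0],[0,0,0],[0,0,0],[0,0,0],[0,0,0],[0,0,0],[0,0,0],[0,0,0],[0,0,0],[0,0,0]],"gripper":[-1,-1,-1,-1,0.1,0.1,0.1,0.1,0.1,0.1,0.1,0.1]}'|sed -n '2p;4,6p'
```

```text
position: [0.5132, -0.0803, 0.1175]
ft_force: [-0.5, 0.6, -0.4]
grip_width: 0.0216
grip_force: 25.0
position: [0.5177, -0.0827, 0.1241]
ft_force: [0.7, -0.1, -0.1]
grip_width: 0.0481
grip_force: 0.0
```

```bash
python3 -m jog '{"dp":[[-23,338,-40],[-23,338,-40],[-23,338,-40],[-23,338,-40],[-23,338,-40],[-23,338,-40],[-23,338,-40],[-23,338,-40],[-23,338,-40]],"delta_rot":[[0,0,0],[0,0,0],[0,0,0],[0,0,0],[0,0,0],[0,0,0],[0,0,0],[0,0,0],[0,0,0]],"gripper":[0.4,0.4,0.4,0.4,0.4,0.4,0.4,0.4,0.4]}'|sed -n '2p;4,6p'; python3 look.py w13
python3 -m jog '{"dp":[[0,0,20],[0,0,40],[0,0,80],[0,0,120],[0,0,160],[0,0,180],[0,0,190],[0,0,190]],"delta_rot":[[0,0,0.12],[0,0,0.24],[0,0,0.35],[0,0,0.35],[0,0,0.35],[0,0,0.35],[0,0,0.35],[0,0,0.35]],"gripper":[0.4,0.4,0.4,0.4,0.4,0.4,0.4,0.4]}' 25|sed -n '2p;4,6p'
```

```text
position: [0.5356, 0.2572, 0.1579]
ft_force: [-1.0, -0.2, 0.2]
grip_width: 0.0615
grip_force: 0.0
[0.5356 0.2572 0.1579]
('green', 505, 453, 44, 33, 18, np.int32(1598), [529, 195])
('red', 549, 368, 45, 32, 4, np.int32(1443), [434, 239])
('purple', 537, 256, 44, 32, -20, np.int32(1440), [317, 227])
('stick', 711, 188, 107, 54, -75, np.int32(2057), [261, 384])
('stick', 710, 319, 90, 36, -90, np.int32(1761), [373, 383])
position: [0.5357, 0.2549, -0.0328]
ft_force: [0.3, 0.8, 0.4]
grip_width: 0.061
grip_force: 0.0
```

```bash
python3 -m jog '{"dp":[[0,0,0],[0,0,0],[0,0,0],[0,0,0],[0,0,0],[0,0,-30],[0,0,-80],[0,0,-130],[0,0,-150],[0,0,-150],[0,0,-150]],"delta_rot":[[0,0,0],[0,0,0],[0,0,0],[0,0,0],[0,0,0],[0,0,0],[0,0,-0.12],[0,0,-0.24],[0,0,-0.35],[0,0,-0.35],[0,0,-0.35]],"gripper":[-1,-1,-1,-1,-1,-1,-1,-1,-1,-1,-1]}'|sed -n '2,6p'
python3 -m jog '{"dp":[[-76,-212,0],[-76,-212,0],[-76,-212,0],[-76,-212,0],[-76,-212,0],[-76,-212,0],[-76,-212,0]],"delta_rot":[[0,0,0],[0,0,0],[0,0,0],[0,0,0],[0,0,0],[0,0,0],[0,0,0]],"gripper":[-1,-1,-1,-1,-1,-1,-1]}'|sed -n '2,6p'
```

```text
position: [0.5359, 0.2567, 0.1182]
tool_rot: [0.001, 1.0, -0.0, -0.0]
ft_force: [0.2, -0.0, -1.5]
grip_width: 0.0338
grip_force: 25.0
position: [0.6108, 0.0445, 0.1159]
tool_rot: [0.001, 1.0, 0.001, -0.003]
ft_force: [-0.0, 1.1, -1.5]
grip_width: 0.0337
grip_force: 25.0
```

```bash
python3 -m jog '{"dp":[[0,0,40],[0,0,80],[0,0,118],[0,0,118],[0,0,118],[0,0,118],[0,0,118],[0,0,118],[0,0,80],[0,0,40],[0,0,0],[0,0,-30]],"delta_rot":[[0,0,0],[0,0,0],[0,0,0],[0,0,0],[0,0,0],[0,0,0],[0,0,0],[0,0,0],[0,0,0],[0,0,0],[0,0,0],[0,0,0]],"gripper":[-1,-1,-1,-1,0.25,0.25,0.25,0.25,0.25,0.25,0.25,0.25]}'|sed -n '2p;4,6p'
python3 -m jog '{"dp":[[63,324,-10],[63,324,-10],[63,324,-10],[63,324,-10],[63,324,-10],[63,324,-10],[63,324,-10],[63,324,-10],[63,324,-10]],"delta_rot":[[0,0,0],[0,0,0],[0,0,0],[0,0,0],[0,0,0],[0,0,0],[0,0,0],[0,0,0],[0,0,0]],"gripper":[0.4,0.4,0.4,0.4,0.4,0.4,0.4,0.4,0.4]}'|sed -n '2,6p'; python3 look.py w14
```

```text
position: [0.6139, 0.0446, 0.1525]
ft_force: [0.4, 0.0, -0.0]
grip_width: 0.0542
grip_force: 0.0
position: [0.5494, 0.3691, 0.1593]
tool_rot: [-0.001, 1.0, -0.0, 0.001]
ft_force: [-0.3, -0.2, -0.3]
grip_width: 0.0609
grip_force: 0.0
[0.5494 0.3691 0.1593]
('green', 506, 455, 44, 32, 17, np.int32(1593), [411, 179])
('red', 549, 371, 44, 32, 5, np.int32(1441), [320, 224])
('stick', 388, 501, 25, 5, 0, np.int32(194), [478, 36])
('stick', 722, 378, 190, 42, -90, np.int32(5362), [323, 380])
('stick', 751, 265, 34, 13, -22, np.int32(218), [223, 401])
```

```bash
python3 -m jog '{"dp":[[0,1,50],[0,1,100],[0,1,150],[0,1,175],[0,1,191],[0,1,191],[0,1,191],[0,1,191],[0,1,191],[0,1,191],[0,1,191],[0,1,150]],"delta_rot":[[0,0,-0.05],[0,0,-0.05],[0,0,-0.05],[0,0,-0.05],[0,0,-0.05],[0,0,-0.05],[0,0,-0.05],[0,0,-0.05],[0,0,-0.05],[0,0,-0.05],[0,0,-0.05],[0,0,0]],"gripper":[0.4,0.4,0.4,0.4,0.4,0.4,-1,-1,-1,-1,-1,-1]}' 25|sed -n '2p;4,6p'
python3 -m jog '{"dp":[[0,0,-40],[0,0,-90],[0,0,-110],[-12,-327,-110],[-12,-327,-110],[-12,-327,-110],[-12,-327,-110],[-12,-327,-110],[-12,-327,-110],[-12,-327,-110],[-12,-327,-110],[-12,-327,-110]],"delta_rot":[[0,0,0],[0,0,0],[0,0,0],[0,0,0],[0,0,0],[0,0,0],[0,0,0],[0,0,0],[0,0,0],[0,0,0],[0,0,0],[0,0,0]],"gripper":[-1,-1,-1,-1,-1,-1,-1,-1,-1,-1,-1,-1]}'|sed -n '2,6p'
```

```text
position: [0.5448, 0.3675, 0.0035]
ft_force: [-1.0, 0.6, -1.0]
grip_width: 0.0341
grip_force: 25.0
position: [0.5615, 0.0425, 0.1185]
tool_rot: [0.001, 1.0, 0.0, -0.0]
ft_force: [0.4, 0.5, -0.6]
grip_width: 0.0338
grip_force: 25.0
```

Releasing red, then green (0.506,0.455), +17°.

```bash
python3 -m jog '{"dp":[[0,0,40],[0,0,80],[0,0,118],[0,0,118],[0,0,118],[0,0,118],[0,0,118],[0,0,118],[0,0,80],[0,0,40],[0,0,0],[0,0,-30]],"delta_rot":[[0,0,0],[0,0,0],[0,0,0],[0,0,0],[0,0,0],[0,0,0],[0,0,0],[0,0,0],[0,0,0],[0,0,0],[0,0,0],[0,0,0]],"gripper":[-1,-1,-1,-1,0.25,0.25,0.25,0.25,0.25,0.25,0.25,0.25]}'|sed -n '2p;4,6p'
python3 -m jog '{"dp":[[55,412,-10],[55,412,-10],[55,412,-10],[55,412,-10],[55,412,-10],[55,412,-10],[55,412,-10],[55,412,-10],[55,412,-10],[55,412,-10],[55,412,-10]],"delta_rot":[[0,0,0],[0,0,0],[0,0,0],[0,0,0],[0,0,0],[0,0,0],[0,0,0],[0,0,0],[0,0,0],[0,0,0],[0,0,0]],"gripper":[0.4,0.4,0.4,0.4,0.4,0.4,0.4,0.4,0.4,0.4,0.4]}'|sed -n '2,6p'; python3 look.py w15
```

```text
position: [0.5628, 0.0426, 0.1522]
ft_force: [1.3, -0.1, -0.1]
grip_width: 0.0543
grip_force: 0.0
position: [0.5065, 0.4535, 0.1587]
tool_rot: [-0.0, 1.0, -0.001, -0.0]
ft_force: [0.9, -0.5, 0.6]
grip_width: 0.0609
grip_force: 0.0
[0.5065 0.4535 0.1587]
('green', 505, 457, 44, 32, 18, np.int32(1438), [322, 224])
('stick', 679, 476, 166, 42, -90, np.int32(1815), [355, 387])
('stick', 708, 348, 33, 18, -36, np.int32(225), [224, 401])
```

```bash
python3 - <<'E'
from h import *
# bin corner nearest the pieces: scene (363,127) ~ left top corner; (437,150) right-front top corner
for s,t in(((363,125),(132,347)),((463,135),(126,228)),((432,153),(131,230))): print(tri([ray('scene',*s),ray('top',*t)]).round(3))
for z in(.05,.08,.1): print([atz('top',u,v,z).round(3).tolist() for u,v in((133,347),(126,228))])
E
```

```text
[0.309 0.556 0.114]
[0.607 0.56  0.194]
[0.575 0.543 0.141]
[[0.292, 0.572, 0.05], [0.598, 0.6, 0.05]]
[[0.295, 0.558, 0.08], [0.593, 0.586, 0.08]]
[[0.297, 0.55, 0.1], [0.59, 0.577, 0.1]]
```

The bin wall is close (y≈0.567), so I'll turn only slightly to keep the gripper body clear. The stone will align itself as the fingers close.

```bash
python3 -m jog '{"dp":[[0,0,50],[0,0,100],[0,0,150],[0,0,175],[0,0,190],[0,0,190],[0,0,190],[0,0,190],[0,0,190],[0,0,190],[0,0,190],[0,0,190]],"delta_rot":[[0,0,-0.1],[0,0,-0.1],[0,0,-0.1],[0,0,-0.1],[0,0,-0.1],[0,0,-0.1],[0,0,-0.1],[0,0,-0.1],[0,0,-0.1],[0,0,-0.1],[0,0,-0.1],[0,0,-0.1]],"gripper":[0.4,0.4,0.4,0.4,0.4,0.4,-1,-1,-1,-1,-1,-1]}' 25|sed -n '2p;4,6p'
python3 -m jog '{"dp":[[0,0,-40],[0,0,-90],[0,0,-140],[0,0,-150],[0,0,-150]],"delta_rot":[[0,0,0],[0,0,0],[0,0,0.05],[0,0,0.1],[0,0,0.1]],"gripper":[-1,-1,-1,-1,-1]}'|sed -n '2,6p'
```

```text
position: [0.5077, 0.4557, -0.0298]
ft_force: [-0.9, -0.1, 6.0]
grip_width: 0.0365
grip_force: 22.6
position: [0.508, 0.4558, 0.1217]
tool_rot: [-0.0, 1.0, 0.002, 0.002]
ft_force: [0.4, 0.9, -1.6]
grip_width: 0.0365
grip_force: 22.6
```

```bash
python3 -m jog '{"dp":[[-4,-416,0],[-4,-416,0],[-4,-416,0],[-4,-416,0],[-4,-416,0],[-4,-416,0],[-4,-416,0],[-4,-416,0],[-4,-416,0],[-4,-416,0]],"delta_rot":[[0,0,0],[0,0,0],[0,0,0],[0,0,0],[0,0,0],[0,0,0],[0,0,0],[0,0,0],[0,0,0],[0,0,0]],"gripper":[-1,-1,-1,-1,-1,-1,-1,-1,-1,-1]}' 25|sed -n '2p;4,6p'
python3 -m jog '{"dp":[[0,0,40],[0,0,80],[0,0,118],[0,0,118],[0,0,118],[0,0,118],[0,0,118],[0,0,118],[0,0,80],[0,0,40],[0,0,0],[0,0,-30]],"delta_rot":[[0,0,0],[0,0,0],[0,0,0],[0,0,0],[0,0,0],[0,0,0],[0,0,0],[0,0,0],[0,0,0],[0,0,0],[0,0,0],[0,0,0]],"gripper":[-1,-1,-1,-1,0.3,0.3,0.3,0.3,0.3,0.3,0.3,0.3]}'|sed -n '2p;4,6p'
```

```text
position: [0.5092, 0.0363, 0.1167]
ft_force: [1.0, 0.5, -1.3]
grip_width: 0.037
grip_force: 22.6
position: [0.5115, 0.0387, 0.1521]
ft_force: [1.3, -0.8, 0.3]
grip_width: 0.0565
grip_force: 0.0
```

```bash
python3 -m jog '{"dp":[[31,-50,-50],[31,-50,-100],[31,-50,-100],[31,-50,-100]],"delta_rot":[[0,0,0],[0,0,0],[0,0,0],[0,0,0]],"gripper":[-1,-1,-1,-1]}'|sed -n '2p;4,6p'; python3 - <<'E'
from h import *
o,im=save('wrist','w16');save('top','t16')
cv2.imwrite('pics/last.png',np.hstack([cv2.resize(cv2.imread('pics/w16.png')[:370],(450,260)),cv2.resize(cv2.imread('pics/t16.png'),(347,260))]))
E
```

```text
position: [0.4816, -0.0125, 0.2531]
ft_force: [0.6, -0.2, -0.6]
grip_width: 0.0322
grip_force: 0.0
```

View pics/last.png

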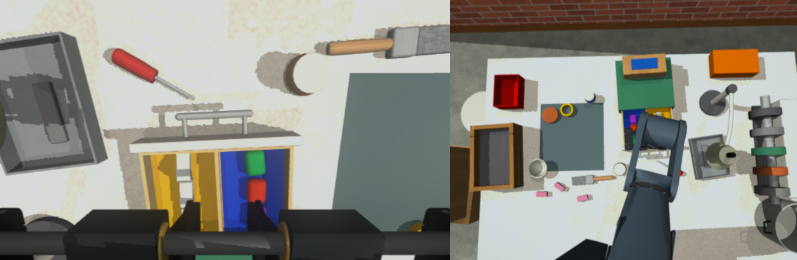

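All six pieces lie in their lanes: sticks left, in yellow; green and red visible in blue, with purple behind them in the top view. The lamp is over the pan. Now pushing the drawer shut.

```bash
python3 -m jog '{"dp":[[50,-12,0],[88,-12,0],[88,-12,0],[88,-12,50],[88,-12,100],[88,-12,150],[88,-12,200],[88,-12,235],[88,-12,245],[88,-12,245]],"delta_rot":[[0,0,0],[0,0,0],[0,0,0],[0,0,0],[0,0,0],[0,0,0],[0,0,0],[0,0,0],[0,0,0],[0,0,0]],"gripper":[-1,-1,-1,-1,-1,-1,-1,-1,-1,-1]}'|sed -n '2p;4,6p'
python3 -m jog '{"dp":[[-10,0,0],[-20,1,0],[-35,1,0],[-50,2,0],[-65,3,0],[-80,3,0],[-95,4,0],[-110,5,0],[-125,5,0],[-140,6,0],[-155,7,0],[-155,7,0]],"delta_rot":[[0,0,0],[0,0,0],[0,0,0],[0,0,0],[0,0,0],[0,0,0],[0,0,0],[0,0,0],[0,0,0],[0,0,0],[0,0,0],[0,0,0]],"gripper":[-1,-1,-1,-1,-1,-1,-1,-1,-1,-1,-1,-1]}'|sed -n '2p;4,6p'
```

```text
position: [0.3901, -0.0223, 0.0008]
ft_force: [-0.8, 0.3, 0.9]
grip_width: 0.0006
grip_force: 0.0
position: [0.5513, -0.0166, 0.0053]
ft_force: [0.7, -1.1, 0.2]
grip_width: 0.0004
grip_force: 0.0
```

```bash
python3 -m jog '{"dp":[[-10,0,0],[-20,1,0],[-30,1,0],[-36,2,0],[-40,2,0],[-40,2,0]],"delta_rot":[[0,0,0],[0,0,0],[0,0,0],[0,0,0],[0,0,0],[0,0,0]],"gripper":[-1,-1,-1,-1,-1,-1]}'|sed -n '2p;4p'
python3 -m jog '{"dp":[[-3,0,0],[-6,0,0],[-6,0,0]],"delta_rot":[[0,0,0],[0,0,0],[0,0,0]],"gripper":[-1,-1,-1]}'|sed -n '2p;4p'
```

```text
position: [0.587, -0.0142, 0.0033]
ft_force: [-0.2, -1.2, -0.6]
position: [0.5872, -0.0141, 0.0031]
ft_force: [-8.9, -3.0, 6.0]
```

```bash
python3 -m jog '{"dp":[[-3,0,0],[-5,0,0],[-5,0,0]],"delta_rot":[[0,0,0],[0,0,0],[0,0,0]],"gripper":[-1,-1,-1]}'|sed -n '2p;4p'
```

```text
position: [0.587, -0.014, 0.003]
ft_force: [-16.6, -3.7, 13.7]
```

The push stopped firmly at about the full 175 mm of travel. Retreating and checking by measurement.

```bash
python3 -m jog '{"dp":[[30,0,0],[40,0,0],[40,0,-50],[40,0,-100],[40,0,-150],[40,0,-200],[80,60,-250],[80,100,-250],[80,100,-250],[80,100,-250]],"delta_rot":[[0,0,0],[0,0,0],[0,0,0],[0,0,0],[0,0,0],[0,0,0],[0,0,0],[0,0,0],[0,0,0],[0,0,0]],"gripper":[-1,-1,-1,-1,-1,-1,-1,-1,-1,-1]}'|sed -n '2p;4p'
python3 - <<'E'
from h import *
o,im=save('wrist','w17'); print(np.round(o['position'],4))
print(robot.search_frame('drawer_handle','wrist')[:2])
# white panel + green top along a line unit y=+0.06: sample colours from x=.56 to .68 at z~.073
y=.05
for x in np.arange(.56,.69,.005):
    u,v=proj('wrist',[x,y,.073],o); print(round(x,3),int(u),int(v),im[int(v),int(u)].tolist() if 0<=v<480 else None)
a,b=proj('wrist',[.6035,-.07,.053],o),proj('wrist',[.6035,.03,.053],o);print('expected handle shut',a,b)
t=save('top','t17'); 
for n in('lamp_knob','drawer_handle'): print(n,robot.search_frame(n,'top')[:1])
print(proj('top',[.4215,-.316,.302]))
for v in range(int(a[1])-25,int(a[1])+26,3): print(v, im[v,int((a[0]+b[0])/2)].tolist(),end=' ')
E
```

```text
position: [0.5183, 0.0884, 0.2555]
ft_force: [0.5, 0.3, -0.7]
[0.5183 0.0884 0.2555]
[{'rect': [112.9, 274.5, 297.6, 329.7], 'score': 0.64}]
0.56 283 252 [194, 198, 182]
0.565 283 257 [194, 198, 183]
0.57 283 261 [194, 197, 185]
0.575 283 265 [193, 190, 173]
0.58 283 269 [193, 189, 172]
0.585 283 273 [193, 195, 178]
0.59 283 278 [182, 181, 165]
0.595 284 282 [126, 121, 111]
0.6 284 286 [129, 124, 114]
0.605 284 290 [128, 123, 112]
0.61 284 294 [97, 95, 87]
0.615 284 298 [53, 53, 50]
0.62 284 302 [40, 40, 39]
0.625 284 306 [37, 38, 36]
0.63 284 310 [35, 35, 34]
0.635 284 314 [33, 32, 31]
0.64 284 318 [30, 31, 29]
0.645 284 321 [29, 29, 28]
0.65 285 325 [28, 28, 27]
0.655 285 329 [25, 26, 25]
0.66 285 333 [36, 36, 36]
0.665 285 337 [34, 36, 36]
0.67 285 340 [36, 38, 38]
0.675 285 344 [35, 36, 36]
0.68 285 348 [35, 37, 37]
0.685 285 351 [35, 36, 37]
expected handle shut (np.float64(184.9728557805089), np.float64(282.10963281146667)) (np.float64(268.8854105296555), np.float64(282.4124793523294))
lamp_knob [{'rect': [244.4, 165.9, 270.2, 191.5], 'score': 0.74}]
drawer_handle [{'rect': [359.0, 197.2, 414.7, 228.2], 'score': 0.94}]
(np.float64(522.1402286776655), np.float64(285.6750367894872))
257 [154, 149, 139] 260 [148, 142, 130] 263 [156, 151, 141] 266 [193, 196, 192] 269 [193, 196, 179] 272 [193, 190, 173] 275 [192, 194, 177] 278 [99, 99, 95] 281 [152, 152, 146] 284 [149, 148, 144] 287 [124, 119, 109] 290 [127, 122, 112] 293 [131, 126, 115] 296 [108, 104, 95] 299 [40, 40, 38] 302 [36, 37, 34] 305 [36, 36, 34]
```

```bash
python3 - <<'E'
from h import *
im=cv2.imread('pics/t17.png'); w=im[265:310,495:550].max(2)<60
n,L,st,ce=cv2.connectedComponentsWithStats(w.astype(np.uint8))
print([(st[i,4],(ce[i]+[495,265]).round(1).tolist()) for i in range(1,n) if st[i,4]>15])
for i in range(1,n):
    if st[i,4]>15: print(atz('top',*(ce[i]+[495,265]),.285))
E
```

```text
[(np.int32(139), [518.0, 286.0])]
[ 0.42131916 -0.31478262  0.285     ]
```

The knob sits at (0.421,-0.315), over the pan centre (about 0.42,-0.316), and the drawer is shut. Handing in.

```bash
python3 -c "
from rig import robot
print(robot.hand_in())"
```

```text
the job is handed in; nothing more can be done
None
```

Handed in; the hand-in call returned no verdict. The lamp measured over the pan, all six pieces were seen in their lanes before the drawer was pushed shut (about 174 mm of travel), and nothing else on the bench was deliberately moved.

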